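# Weigh a set of blade-clutch plates and rack them

## Robot

A 6-joint arm with a two-finger parallel gripper is mounted at the origin on the work surface. World frame = base frame: x ahead of the robot, y to its left, z up, the work surface at z = 0. Lengths are in m, angles in rad, forces in N, time in s.
With the tool pointing down it reaches from about 0.3 to 0.85 m from the base axis. Payload 4.2 kg.
Tool frame: the origin (TCP) lies on the front face of the gripper's body, between the roots of the fingers; the fingertips stand r.nose_length ahead of it and the grasp point (between the pads) lies 60 mm ahead of it (r.nose_length is the distance from the TCP to the fingertips, in m); z points along the fingers, y is the direction in which the jaws open and shut (so a half turn about z gives the same grasp; the last joint's range is limited). The gripper opens to 91 mm and grips with 3 to 60 N. Pads are 32 mm wide; open, the fingers measure 118 mm over their backs; the gripper's body (76 mm by 178 mm) begins 60 mm behind the grasp point.
Start: joints at [-1.31, 0.32, 1.565, -0, 1.257, -0.02], TCP at [0.159, -0.552, 0.292] pointing down, gripper open.
Joint ranges: [-3.11, 3.11], [-0.84, 2.01], [0.21, 2.61], [-1.34, 4.49], [0.05, 2.63], [-2.56, 2.56]. Speed limits (rad/s): [2.57, 2.57, 3.14, 3.14, 3.14, 3.14].

## Interface

Orientations are given as a unit quaternion [x, y, z, w].
In Python, from plant import r, optics gives the robot as it stands.
- The arm moves only by the tool play_rows, never from a script. Its argument "targets" is a list of rows, each a list of 7 numbers: the turn, a rotation vector about the world's x, y, z scaled (see below), then the shift along the world's x, y, z scaled (see below), then the gripper command: -1 is shut, 1 is fully open, values between are in proportion. A call has 1 to 5 rows; each row shifts and turns the commanded pose from where the row before left it; what a row does not reach is not made up. The controller multiplies each number of a shift by 30 mm and each number of a turn by 4 degrees. A row lasts 1/12 s, in which the tool goes at most 41.7 mm and 7.16 degrees, less where a joint would pass 70% of its speed; a pose out of reach is approached as far as the arm can. A call with a number of a shift or a turn outside -1 to 1 is refused whole. A call with a gripper value outside its range is refused whole. The fingers move at their own pace and stop on an object; "grip_force" is the grip in N (left out, the last holds). Time passes only in rows, so rows that do not move let the fingers close. It gives the time, the measured TCP pose, the force and the opening at its end, in the units of the state.
- r.get_state(): the state, without advancing time (a new reading comes with each control period).
- optics.snapshot(name): name is "scene" or "top"; returns a dict with "image" (400x640x3 uint8, red, green, blue), "intrinsics" (3x3 intrinsics, pixels), "distortion" ([k1, k2, p1, p2, k3] as OpenCV has them; the pictures are not rectified), "R" (3x3) and "t" (3): a world point X has camera coordinates R X + t. Camera axes: x right, y down, z forward; pixel columns grow to the right and rows downward; lengths in m; the calibration is good to about 2 mm. A picture is of the moment at which its call begins. There is no depth.
- r.job_done(): hands the job in, once; it reports no verdict.
The state is a dict: "clock": time; "joint_positions": joint angles; "dq": joint speeds; "joint_torque": joint torques, N m; "tool_pos": TCP position; "tcp_rot": TCP orientation; "contact_force": force on the tool from outside, world axes, zero at the start; "torque": the same for the moment, N m; "grip_width": opening from 0.0 (shut) to 1.0 (fully open).
Only numpy, scipy, OpenCV 4.12 (cv2) and the standard library are available. Lean on these libraries where they do the work, as an engineer would, in place of code of your own. Each camera call takes 0.05 s, during which the arm holds its last target.

## Task

Check the wear of this set of mower blade-clutch plates by weight: stand every plate from the wooden block upright between the tines of the weighing carrier, then lift the carrier by the handle of its spring scale until it hangs clear of the bench with all of them aboard, and hold it still there for two seconds so that it can be read. Set it back down on the bench with the scale slack, then stand every plate upright between the tines of the steel rack, one to a slot. Leave the guard, valve, filter and socket where they are, and do not tip the carrier over.

Things in the scene. Friction and masses are not known exactly. Their poses are not given: they have to be found in the camera images.
- disc1: Clutch plate: solid disc 84 mm across, 8 mm thick, cork faces, steel centre, no hole, about 0.12 kg. Up to four alike; absent ones read None. Origin: disc centre; x axis: the disc's axis, square to its faces. Starts on edge in the wooden block, rim top 92.5 mm above the bench. Pinch the top 25 mm of the rim across the 8 mm from above
- disc2: Clutch plate: solid disc 84 mm across, 8 mm thick, cork faces, steel centre, no hole, about 0.12 kg. Up to four alike; absent ones read None. Origin: disc centre; x axis: the disc's axis, square to its faces. Starts on edge in the wooden block, rim top 92.5 mm above the bench. Pinch the top 25 mm of the rim across the 8 mm from above
- disc3: Clutch plate: solid disc 84 mm across, 8 mm thick, cork faces, steel centre, no hole, about 0.12 kg. Up to four alike; absent ones read None. Origin: disc centre; x axis: the disc's axis, square to its faces. Starts on edge in the wooden block, rim top 92.5 mm above the bench. Pinch the top 25 mm of the rim across the 8 mm from above
- disc4: Clutch plate: solid disc 84 mm across, 8 mm thick, cork faces, steel centre, no hole, about 0.12 kg. Up to four alike; absent ones read None. Origin: disc centre; x axis: the disc's axis, square to its faces. Starts on edge in the wooden block, rim top 92.5 mm above the bench. Pinch the top 25 mm of the rim across the 8 mm from above
- block: Fixed grooved plywood block, 200 (x) x 92 (y) x 44 mm high, where the discs stand at the start. Origin: centre of its underside, z up. Four 14 mm wide grooves across it; slot centres at x = -67.5, -22.5, 22.5, 67.5 mm, y 0, z 50.5; disc axes run along the block's x
- rack: Fixed steel tine rack, base 210 (x) x 86 (y) mm, where the plates end up. Origin: centre of underside, z up. Four slots along x: slot centres at x = -67.5, -22.5, 22.5, 67.5 mm, y 0, z 50.5. Each slot: tine pairs at y -28 and +28 mm, gap 12 mm at the foot, 17 mm at the tips (54 mm up); two bars along x cradle the rim. Disc axis goes along x; may lean 9 degrees
- carrier: Loose weighing carrier: aluminium base 250 (x) x 86 (y) mm, 0.28 kg, two slots each side of a central spring scale. Origin: centre of underside, z up; slot centres at x = -95, -50, 50, 95 mm, y 0, z 50.5. Each slot: tine pairs at y -28 and +28 mm, gap 12 mm at the foot, 17 mm at the tips (54 mm up); two bars along x cradle the rim. Disc axis goes along x; may lean 9 degrees
- scale_handle (a point): Centre of the scale's black bar handle over the carrier's middle: 16 (carrier x) x 70 (carrier y) x 20 mm high, 96 mm above the carrier's underside when slack. Grip from above across the 16 mm. Below it a neck (6 mm radius), then the scale tube (11 mm radius), its top 28 mm below this point. Axes as the carrier's; moves along carrier z
- scale (a joint): Extension of the spring scale in m: 0 slack (as it stands), stop at 0.07; about 160 N/m, so the handle rises some 30 to 55 mm before the loaded carrier leaves the bench. Lifting the handle 100 mm from slack leaves the carrier about 40 mm or more clear
- rack_slot1 (a point): Slot 1 of the rack, counted from its -x end: the point where a seated disc's centre lies, 50.5 mm above the rack's underside; axes as the rack's (disc axis along x)
- rack_slot2 (a point): Slot 2 of the rack, counted from its -x end: the point where a seated disc's centre lies, 50.5 mm above the rack's underside; axes as the rack's (disc axis along x)
- rack_slot3 (a point): Slot 3 of the rack, counted from its -x end: the point where a seated disc's centre lies, 50.5 mm above the rack's underside; axes as the rack's (disc axis along x)
- rack_slot4 (a point): Slot 4 of the rack, counted from its -x end: the point where a seated disc's centre lies, 50.5 mm above the rack's underside; axes as the rack's (disc axis along x)
- carrier_slot1 (a point): Slot 1 of the carrier, counted from its -x end: the point where a seated disc's centre lies, 50.5 mm above the carrier's underside; axes as the carrier's (disc axis along x)
- carrier_slot2 (a point): Slot 2 of the carrier, counted from its -x end: the point where a seated disc's centre lies, 50.5 mm above the carrier's underside; axes as the carrier's (disc axis along x)
- carrier_slot3 (a point): Slot 3 of the carrier, counted from its -x end: the point where a seated disc's centre lies, 50.5 mm above the carrier's underside; axes as the carrier's (disc axis along x)
- carrier_slot4 (a point): Slot 4 of the carrier, counted from its -x end: the point where a seated disc's centre lies, 50.5 mm above the carrier's underside; axes as the carrier's (disc axis along x)
- guard: Bystander: aluminium muffler guard, louvred box cover 75 x 115 x 38 mm, origin under its centre. Leave it alone
- valve: Bystander: brass fuel shutoff valve, 70 x 22 x 36 mm, origin under its centre. Leave it alone
- filter: Bystander: clear plastic inline fuel filter lying down, 84 x 33 x 33 mm, origin under its centre. Leave it alone
- plug_socket: Bystander: steel spark plug socket standing up, 28 mm across, 65 mm tall, origin under its centre. Leave it alone

How it is judged:
By the outcome, as a careful person would: the job done as asked, in the order asked, and still so for the second after the job is handed in, with the robot touching nothing.
Of disc1, disc2, disc3, disc4 only 3 to 4 are there at a start; the rules pass over those that are not, and their reading is None.
At some moment in a run one of carrier may be knocked a few centimetres aside while the robot is not near it.
It also fails if it takes over 210 s, if anything falls off the work surface, if the arm or the gripper's body presses on something with over 40 N, if the wrist force passes 120 N, or if a joint passes its speed limit or range.

## Working session

There is one attempt and no reset: what is moved stays moved. The work goes in short steps, Python scripts to look and compute and a tool call to move; the robot and the scene stay as the last step left them, time stands still between calls to the robot, and variables do not carry over. Pictures are saved under pics/ and viewed, and the job is handed in when it is done.

Besides the shell and the picture viewer there is one more tool, called after "Request:" as a command line: name --pt "numbers of a row" for each row, then --argument value for the rest. play_rows: Moves the arm, as the interface text tells. Its arguments: {"type":"object","properties":{"targets":{"type":"array"},"grip_force":{"type":"number"}},"required":["targets"]}

```bash
ls; mkdir -p pics; python3 - <<'E'
from plant import r, optics
import cv2, numpy as np
s=r.get_state(); print(s); print(r.nose_length)
for n in ["scene","top"]:
    d=optics.snapshot(n); cv2.imwrite(f"pics/{n}0.png",d["image"][:,:,::-1]); print(n,d["intrinsics"],d["distortion"],d["R"],d["t"])
E
```

```text
pics
{'clock': 0.0, 'joint_positions': array([-1.30999510e+00,  3.20276226e-01,  1.56568761e+00,  1.06750013e-05,
        1.25741742e+00, -1.99732227e-02]), 'dq': array([-0.00111327,  0.00019198, -0.00100069, -0.00036186, -0.00158768,
        0.00105727]), 'joint_torque': array([ 3.91758018e-03, -4.12450361e+01, -2.31973958e+01,  7.30143813e-02,
        4.58788988e-02, -1.44098408e-04]), 'tool_pos': array([ 0.15925234, -0.55211077,  0.29142585]), 'tcp_rot': array([ 9.90161722e-01,  1.39924853e-01, -1.02386988e-04, -8.88435030e-04]), 'contact_force': array([ 1.04772297,  0.54142251, -0.65039398]), 'torque': array([0.00279643, 0.01151227, 0.00288891]), 'grip_width': 0.9991687622248936}
0.0783
scene [[378.13026155   0.         321.85113245]
 [  0.         378.13026155 200.07856754]
 [  0.           0.           1.        ]] [-0.07241316  0.          0.          0.          0.        ] [[ 0.39363224  0.91913665 -0.01553973]
 [ 0.69280642 -0.30772948 -0.65216703]
 [-0.60421265  0.24594795 -0.75791601]] [-0.32124069 -0.32944484  1.42202749]
top [[443.87754076   0.         313.50593624]
 [  0.         443.87754076 199.34925399]
 [  0.           0.           1.        ]] [-0.04827352  0.          0.          0.          0.        ] [[-0.00521869 -0.99988647  0.01413528]
 [-0.98012776  0.00231146 -0.19835381]
 [ 0.19829862 -0.01488953 -0.98002855]] [0.06676496 0.6062119  1.33210397]
```

View pics/scene0.png

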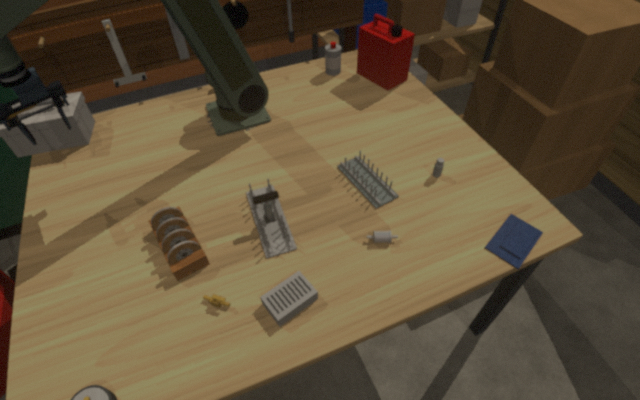

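View pics/top0.png

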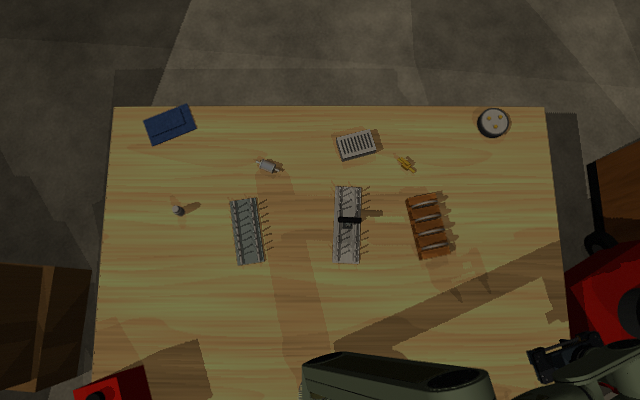

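The block is near (430,225) in the top view, the carrier near (347,225) and the rack near (248,230). I'll zoom in on these.

```bash
python3 - <<'E'
import cv2, numpy as np
a=cv2.imread("pics/top0.png"); 
c=a[175:275,220:470]; c=cv2.resize(c,None,fx=3.2,fy=3.2,interpolation=cv2.INTER_CUBIC); cv2.imwrite("pics/topz.png",cv2.convertScaleAbs(c,alpha=1.4))
a=cv2.imread("pics/scene0.png"); 
c=a[145:285,140:410]; c=cv2.resize(c,None,fx=2.9,fy=2.9,interpolation=cv2.INTER_CUBIC); cv2.imwrite("pics/scz.png",cv2.convertScaleAbs(c,alpha=1.4))
E
```

```text
(no output)
```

View pics/topz.png

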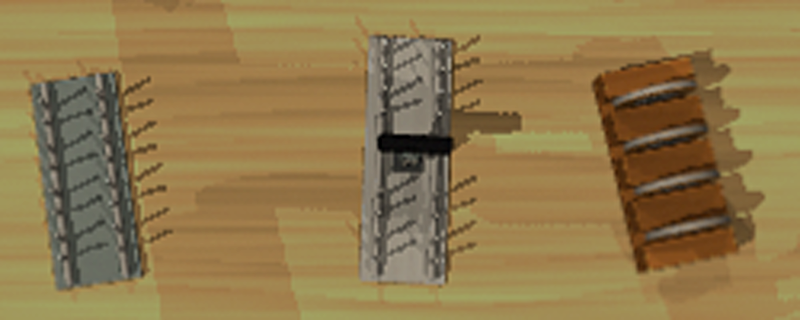

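View pics/scz.png

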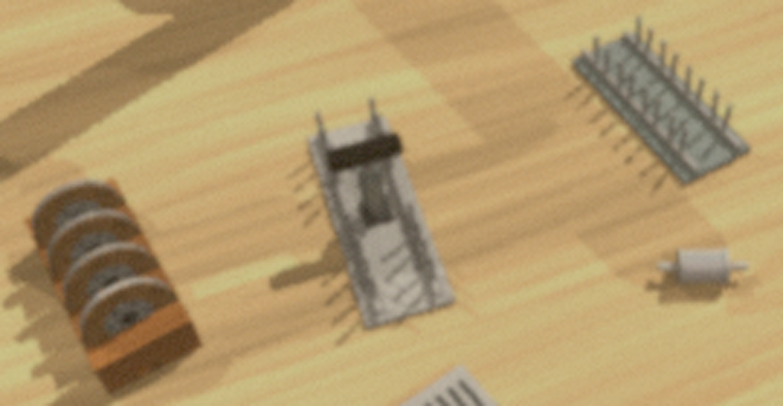

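```bash
cat > h.py <<'E'
import cv2, numpy as np
from scipy.optimize import least_squares
from plant import r, optics
def snap(n,name=None):
    d=optics.snapshot(n)
    if name: cv2.imwrite(f"pics/{name}.png",d["image"][:,:,::-1])
    return d
def proj(d,X):
    X=np.atleast_2d(X).astype(float)
    p,_=cv2.projectPoints(X,cv2.Rodrigues(d["R"])[0],d["t"],d["intrinsics"],np.array(d["distortion"]))
    return p[:,0]
def ray(d,px,z):
    u=cv2.undistortPoints(np.array([[px]],float),d["intrinsics"],np.array(d["distortion"]))[0,0]
    v=d["R"].T@np.array([u[0],u[1],1]); c=-d["R"].T@d["t"]
    return c+v*(z-c[2])/v[2]
def pose(P,p):
    c,s=np.cos(p[2]),np.sin(p[2]); P=np.atleast_2d(P)
    return np.c_[c*P[:,0]-s*P[:,1]+p[0], s*P[:,0]+c*P[:,1]+p[1], P[:,2]]
def rect(lx,ly,z): return np.array([[sx*lx/2,sy*ly/2,z] for sx,sy in((1,1),(1,-1),(-1,-1),(-1,1))])
def crop(img,x0,y0,x1,y1,f,name,lines=[],pts=[]):
    c=cv2.resize(np.ascontiguousarray(img[y0:y1,x0:x1,::-1]),None,fx=f,fy=f,interpolation=cv2.INTER_CUBIC)
    c=cv2.convertScaleAbs(c,alpha=1.5)
    T=lambda q:tuple(int(round((v+.5-o)*f-.5)) for v,o in zip(q,(x0,y0)))
    for L,col in lines:
        cv2.polylines(c,[np.array([T(q) for q in L])],False,col,1,cv2.LINE_AA)
    for q,col in pts: cv2.circle(c,T(q),3,col,1)
    cv2.imwrite(f"pics/{name}.png",c)
CH=np.c_[np.zeros(60),42*np.sin(np.linspace(0,2*np.pi,60)),42*np.cos(np.linspace(0,2*np.pi,60))]/1000
def model(kind):
    L=[]
    close=lambda q:np.vstack([q,q[:1]])
    if kind=='block':
        L+=[close(rect(.2,.092,.044)),close(rect(.2,.092,0))]; sl=[-.0675,-.0225,.0225,.0675]
    elif kind=='rack':
        L+=[close(rect(.21,.086,.0)),close(rect(.21,.086,.006))]; sl=[-.0675,-.0225,.0225,.0675]
    else:
        L+=[close(rect(.25,.086,.0)),close(rect(.25,.086,.006)),close(rect(.016,.07,.106)),close(rect(.016,.07,.086))]; sl=[-.095,-.05,.05,.095]
    for s in sl:
        if kind=='block':
            for o in(-.004,.004): L.append((CH+[s+o,0,.0505])[:16]); L.append((CH+[s+o,0,.0505])[-16:])
        else:
            for y in(-.028,.028):
                for sg in(-1,1): L.append(np.array([[s+sg*.0065,y,.006],[s+sg*.009,y,.054]]))
    return L
def overlay(d,P,box,f,name):
    cols={'block':(0,255,0),'rack':(255,255,0),'carrier':(0,0,255)}
    crop(d["image"],*box,f,name,[(proj(d,pose(l,P[k])),cols[k]) for k in P for l in model(k)])
E
cat > fit0.py <<'E'
from h import *
t=snap("top");s=snap("scene")
P={}
pk={'rack':[(32,84),(118,72),(144,278),(58,290)],'carrier':[(370,36),(453,38),(446,284),(361,282)]}
for k,v in pk.items():
    q=np.array([ray(t,((x+.5)/3.2+220-.5,(y+.5)/3.2+175-.5),.006) for x,y in v])
    c=q.mean(0); u=(q[0]+q[1]-q[2]-q[3]); P[k]=[c[0],c[1],np.arctan2(u[1],u[0])]; print(k,P[k],np.linalg.norm(u)/2)
q=np.array([ray(t,((x+.5)/3.2+220-.5,(y+.5)/3.2+175-.5),.044) for x,y in [(606,76),(692,58),(738,248),(645,265)]])
c=q.mean(0); u=(q[0]+q[1]-q[2]-q[3]); P['block']=[c[0],c[1],np.arctan2(u[1],u[0])]; print(P['block'],np.linalg.norm(u)/2)
import json; json.dump(P,open("P.json","w"))
overlay(t,P,(225,180,465,270),3.3,"ot"); overlay(s,P,(140,145,410,285),2.9,"os")
E
python3 fit0.py
```

```text
rack [np.float64(0.5149235365446038), np.float64(0.2775748087142783), np.float64(0.14769217468175627)] 0.21052938830730422
carrier [np.float64(0.53589633397489), np.float64(-0.04427397066304527), np.float64(-0.05205472722209291)] 0.25093120300708693
[np.float64(0.5267172664889157), np.float64(-0.30067930224496275), np.float64(0.16719139595672994)] 0.19166380520040144
```

View pics/ot.png

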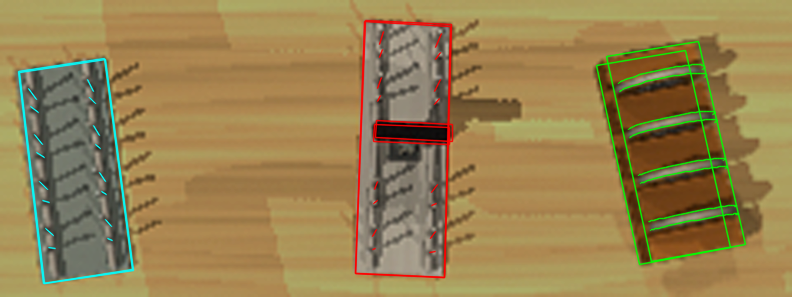

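View pics/os.png

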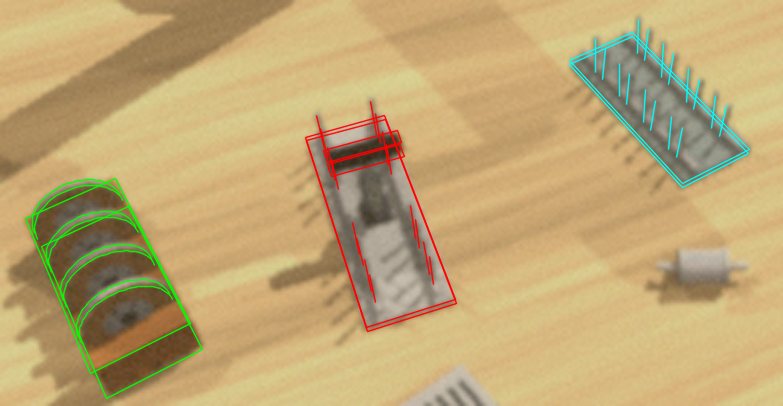

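```bash
cat > refine.py <<'E'
from h import *
from scipy.optimize import minimize
import json
def grad(img):
    g=cv2.GaussianBlur(img.astype(np.float32),(0,0),.9); out=0
    for c in range(3):
        out=out+cv2.Sobel(g[:,:,c],cv2.CV_32F,1,0)**2+cv2.Sobel(g[:,:,c],cv2.CV_32F,0,1)**2
    return np.minimum(np.sqrt(out),60)
def samp(L,n=40):
    o=[]
    for a,b in zip(L[:-1],L[1:]): o.append(a+(b-a)*np.linspace(0.02,.98,n)[:,None])
    return np.vstack(o)
close=lambda q:np.vstack([q,q[:1]])
def pts(kind):
    if kind=='block': return [samp(close(rect(.2,.092,.044))),samp(rect(.2,.092,0)[[2,3]] )]
    if kind=='rack': return [samp(close(rect(.21,.086,.005)))]
    return [samp(close(rect(.25,.086,.005))),samp(close(rect(.016,.07,.106)),15)]
def refine(kind,p0,ds):
    Q=np.vstack(pts(kind)); G=[grad(d["image"]) for d in ds]
    def f(p,GG=None):
        X=pose(Q,p); v=0
        for d,g in (GG or list(zip(ds,G))):
            q=proj(d,X).astype(np.float32); v-=cv2.remap(g,q[:,:1],q[:,1:],cv2.INTER_CUBIC).mean()
        return v
    res=[]
    for GG in [None]+[[z] for z in zip(ds,G)]:
        best=min((minimize(lambda y:f(y*[.001,.001,.01],GG),(np.array(p0)+[a,b,c])/[.001,.001,.01],method='Nelder-Mead') for a in(-.004,0,.004) for b in(-.004,0,.004) for c in(-.02,.02)),key=lambda r:r.fun)
        res.append(best.x*[.001,.001,.01])
    return res
if __name__=="__main__":
    t=snap("top");s=snap("scene"); P=json.load(open("P.json"))
    for k in P:
        R=refine(k,P[k],[t,s]); print(k,np.round(R,4).tolist()); P[k]=list(R[0])
    json.dump(P,open("P.json","w"))
    overlay(t,P,(225,180,465,270),3.3,"ot2"); overlay(s,P,(140,145,410,285),2.9,"os2")
E
python3 refine.py
```

```text
rack [[0.517, 0.2797, 0.1478], [0.5174, 0.2832, 0.1679], [0.52, 0.2705, 0.138]]
carrier [[0.5342, -0.044, -0.0508], [0.5348, -0.0441, -0.0506], [0.5334, -0.0437, -0.053]]
block [[0.5235, -0.3006, 0.1896], [0.5244, -0.3005, 0.1896], [0.5215, -0.2977, 0.1777]]
```

View pics/ot2.png

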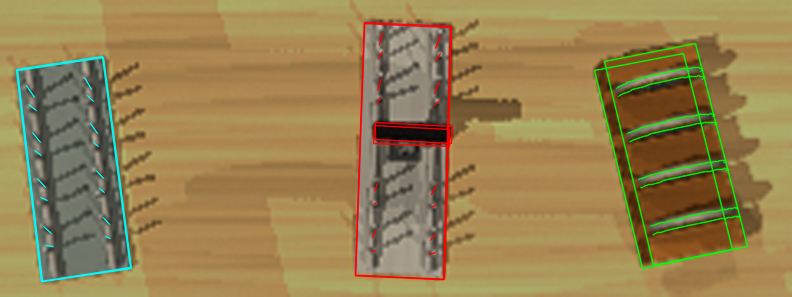

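View pics/os2.png

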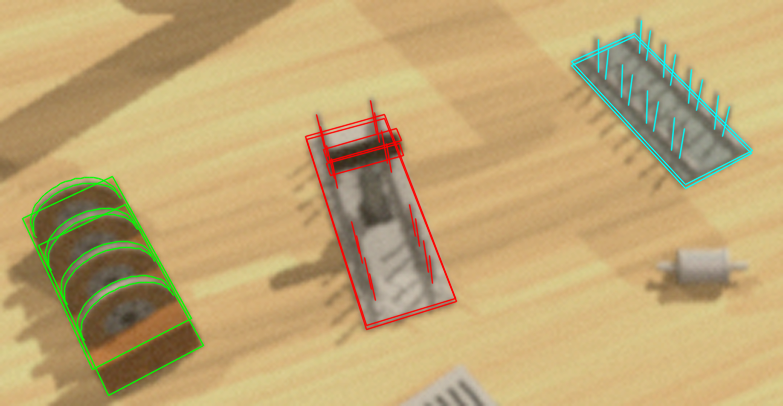

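```bash
python3 - <<'E'
from h import *
t=snap("top");s=snap("scene")
crop(t["image"],400,182,465,268,7,"zb");crop(t["image"],222,186,285,272,7,"zr")
a=cv2.imread("pics/zb.png");b=cv2.imread("pics/zr.png"); cv2.imwrite("pics/zz.png",np.hstack([b[:600,:400],a[:600,:400]]))
P={'rack':[.515,.2776,.1477],'block':[.5255,-.3007,.177]}
overlay(t,P,(400,182,465,268),7,"zb");overlay(t,P,(222,186,285,272),7,"zr")
a=cv2.imread("pics/zb.png");b=cv2.imread("pics/zr.png"); cv2.imwrite("pics/zo.png",np.hstack([b[:600,:400],a[:600,:400]]))
overlay(s,P,(140,200,215,285),6,"sb");overlay(s,P,(330,145,405,215),5,"sr")
a=cv2.imread("pics/sb.png")[:600,:420];b=cv2.imread("pics/sr.png")[:,:370]
b=np.vstack([b,np.zeros((len(a)-len(b),370,3),np.uint8)]);cv2.imwrite("pics/so.png",np.hstack([b,a]))
E
```

```text
(no output)
```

View pics/zz.png

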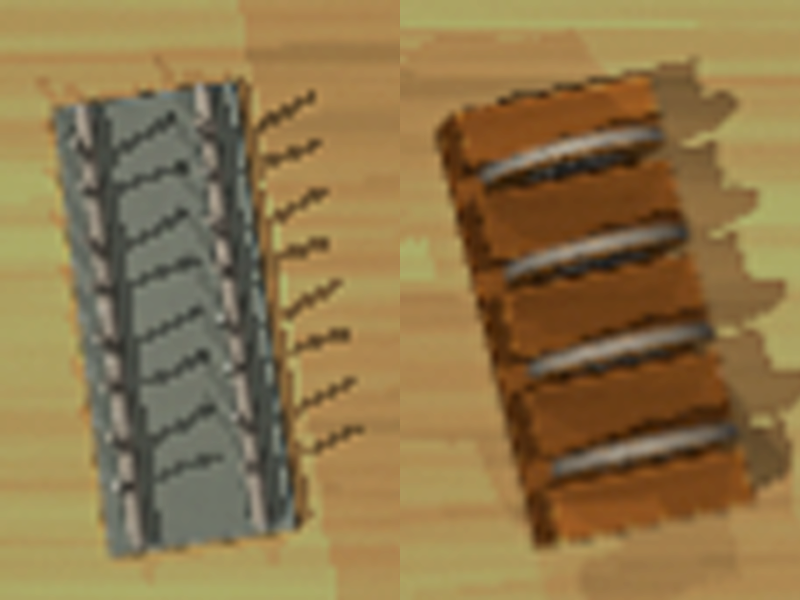

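View pics/zo.png

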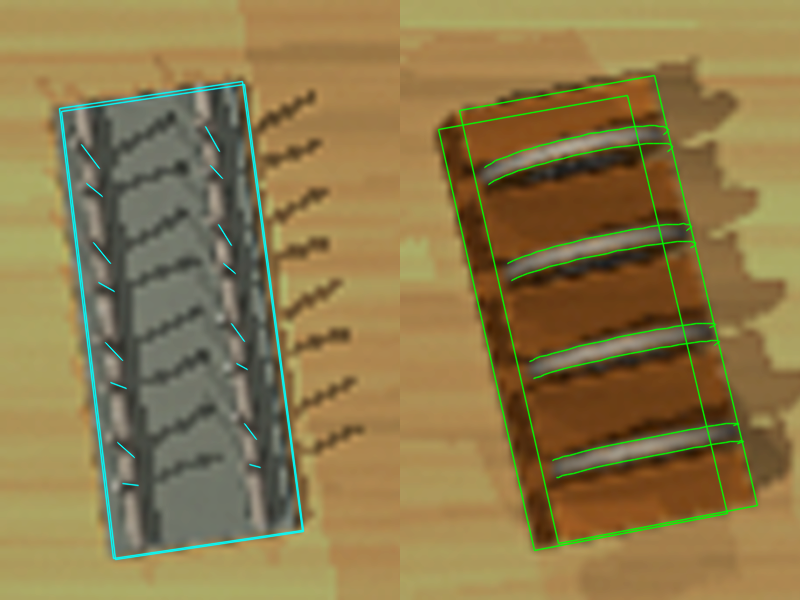

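View pics/so.png

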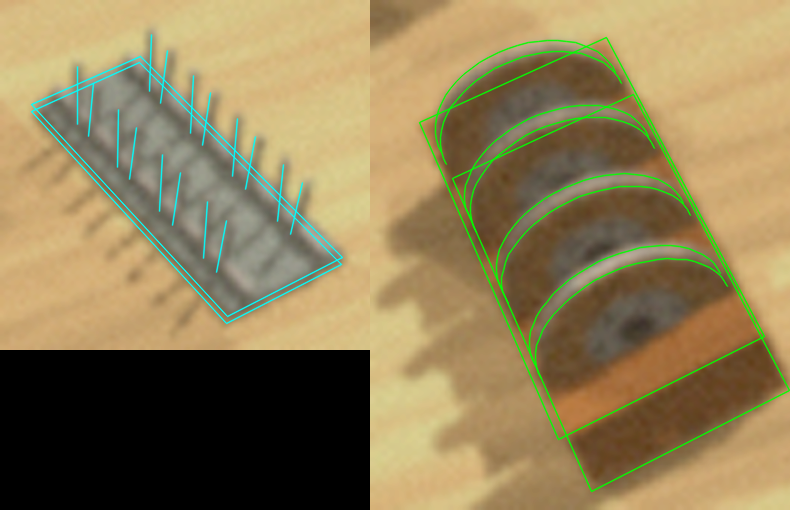

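```bash
cat > go.py <<'E'
# python3 go.py obj slot tcpz  -> remaining shift (units of 30mm) and turn (units of 4deg)
import sys,json
from h import *
from scipy.spatial.transform import Rotation as Ro
P=json.load(open("P.json"))
S={'block':[-.0675,-.0225,.0225,.0675],'rack':[-.0675,-.0225,.0225,.0675],'carrier':[0,-.095,-.05,.05,.095]}
def delta(o,i,z):
    sl=S[o][i] if o=='carrier' else S[o][i-1]
    X=pose([[sl,0,z]],P[o])[0]; psi=P[o][2]; al=(psi+np.pi/2)/2
    Rt=Ro.from_quat([np.cos(al),np.sin(al),0,0])
    s=r.get_state(); Rc=Ro.from_quat(s["tcp_rot"])
    rv=(Rt*Rc.inv()).as_rotvec(degrees=True)
    return X,(X-s["tool_pos"])/.03, rv/4, s
if __name__=="__main__":
    X,d,t,s=delta(sys.argv[1],int(sys.argv[2]),float(sys.argv[3]))
    print("target",X.round(4),"now",s["tool_pos"].round(4),"t",round(s["clock"],2),"grip",round(s["grip_width"],3),"F",s["contact_force"].round(1))
    print("shift units",d.round(2),"turn units",t.round(2))
E
python3 - <<'E'
import json
json.dump({'rack':[.515,.279,.1477],'carrier':[.5342,-.044,-.051],'block':[.5255,-.3003,.177]},open('P.json','w'))
E
for i in 1 2 3 4; do python3 go.py block $i .246; done; python3 go.py carrier 1 .146;python3 go.py carrier 4 .146
```

```text
target [ 0.4591 -0.3122  0.246 ] now [ 0.1593 -0.5524  0.2922] t 0.4 grip 1.003 F [ 0.5  0.6 -0.7]
shift units [ 9.99  8.01 -1.54] turn units [-0.   -0.   21.01]
target [ 0.5034 -0.3043  0.246 ] now [ 0.1593 -0.5524  0.2922] t 0.4 grip 1.003 F [ 0.5  0.6 -0.7]
shift units [11.47  8.27 -1.54] turn units [-0.   -0.   21.01]
target [ 0.5476 -0.2963  0.246 ] now [ 0.1593 -0.5524  0.2922] t 0.4 grip 1.003 F [ 0.5  0.6 -0.7]
shift units [12.94  8.54 -1.54] turn units [-0.   -0.   21.01]
target [ 0.5919 -0.2884  0.246 ] now [ 0.1593 -0.5524  0.2922] t 0.4 grip 1.003 F [ 0.5  0.6 -0.7]
shift units [14.42  8.8  -1.54] turn units [-0.   -0.   21.01]
target [ 0.4393 -0.0392  0.146 ] now [ 0.1593 -0.5524  0.2922] t 0.4 grip 1.003 F [ 0.5  0.6 -0.7]
shift units [ 9.33 17.11 -4.87] turn units [-0.   -0.   17.75]
target [ 0.6291 -0.0488  0.146 ] now [ 0.1593 -0.5524  0.2922] t 0.4 grip 1.003 F [ 0.5  0.6 -0.7]
shift units [15.66 16.79 -4.87] turn units [-0.   -0.   17.75]
```

Request:
play_rows --pt "0 0 1 0.5 0.4 0 -0.34" --pt "0 0 1 0.5 0.4 0 -0.34" --pt "0 0 1 0.5 0.4 0 -0.34" --pt "0 0 1 0.5 0.4 0 -0.34" --pt "0 0 1 0.5 0.4 0 -0.34" --grip_force 25

```text
clock: 0.82
tool_pos: [0.2349, -0.4919, 0.2923]
tcp_rot: [0.95, 0.311, 0.0, 0.0]
contact_force: [-0.6, -0.4, 0.8]
grip_width: 0.666
```

Request:
play_rows --pt "0 0 1 0.5 0.4 0 -0.34" --pt "0 0 1 0.5 0.4 0 -0.34" --pt "0 0 1 0.5 0.4 0 -0.34" --pt "0 0 1 0.5 0.4 0 -0.34" --pt "0 0 1 0.5 0.4 0 -0.34"

```text
clock: 1.23
tool_pos: [0.31, -0.4318, 0.2924]
tcp_rot: [0.882, 0.472, 0.0, 0.0]
contact_force: [0.4, -0.6, -0.3]
grip_width: 0.337
```

Request:
play_rows --pt "0 0 1 0.5 0.4 -0.1 -0.34" --pt "0 0 1 0.5 0.4 -0.1 -0.34" --pt "0 0 1 0.5 0.4 -0.1 -0.34" --pt "0 0 1 0.5 0.4 -0.1 -0.34" --pt "0 0 1 0.5 0.4 -0.1 -0.34"

```text
clock: 1.65
tool_pos: [0.385, -0.3718, 0.2772]
tcp_rot: [0.786, 0.618, 0.0, 0.0]
contact_force: [0.4, -0.2, 1.0]
grip_width: 0.33
```

Request:
play_rows --pt "0 0 1 0.5 0.4 -0.2 -0.34" --pt "0 0 1 0.5 0.4 -0.2 -0.34" --pt "0 0 1 0.5 0.4 -0.2 -0.34" --pt "0 0 1 0.5 0.4 -0.2 -0.34" --pt "0 0 1 0.5 0.4 -0.2 -0.34"

```text
clock: 2.07
tool_pos: [0.4601, -0.3118, 0.2471]
tcp_rot: [0.667, 0.745, 0.0, 0.0]
contact_force: [1.0, -0.9, -0.9]
grip_width: 0.331
```

```bash
python3 go.py block 1 .246; python3 -c "
from h import *
t=snap('top','p1')
s=snap('scene','p1s')"
```

```text
target [ 0.4591 -0.3122  0.246 ] now [ 0.4601 -0.3118  0.2471] t 2.07 grip 0.331 F [ 1.  -0.9 -0.9]
shift units [-0.03 -0.01 -0.04] turn units [0.   0.   0.96]
```

View pics/p1.png

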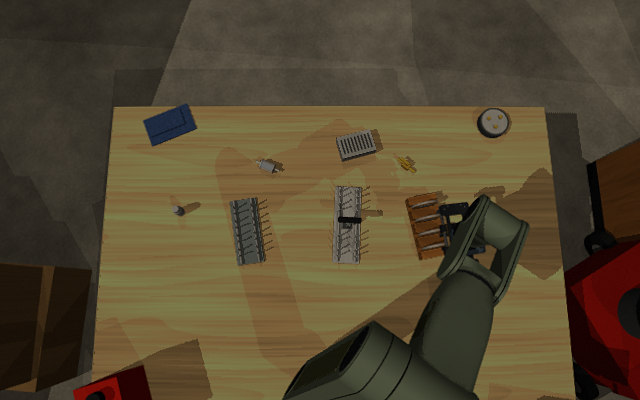

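View pics/p1s.png

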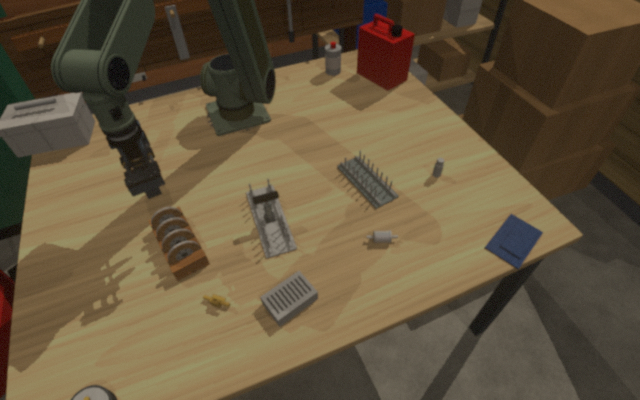

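```bash
python3 - <<'E'
from h import *
from scipy.spatial.transform import Rotation as Ro
s=r.get_state(); R=Ro.from_quat(s["tcp_rot"]).as_matrix(); p=s["tool_pos"]
L=[]
for y in(-.015,.015):
    L.append(np.array([p+R@[0,y,0],p+R@[0,y,.0783]]))
L.append(np.array([p+R@[0,-.03,.0783],p+R@[0,.03,.0783]]))
for n,b in(("scene",(100,130,220,220)),("top",(400,180,540,290))):
    d=snap(n); crop(d["image"],*b,5,"f"+n,[(proj(d,l),(0,0,255)) for l in L])
E
```

```text
(no output)
```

View pics/fscene.png

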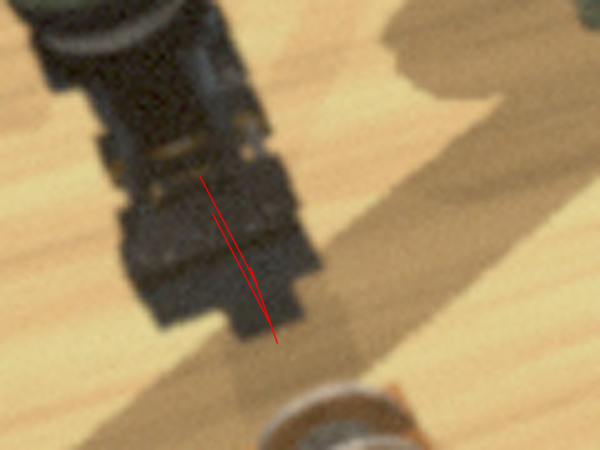

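View pics/ftop.png

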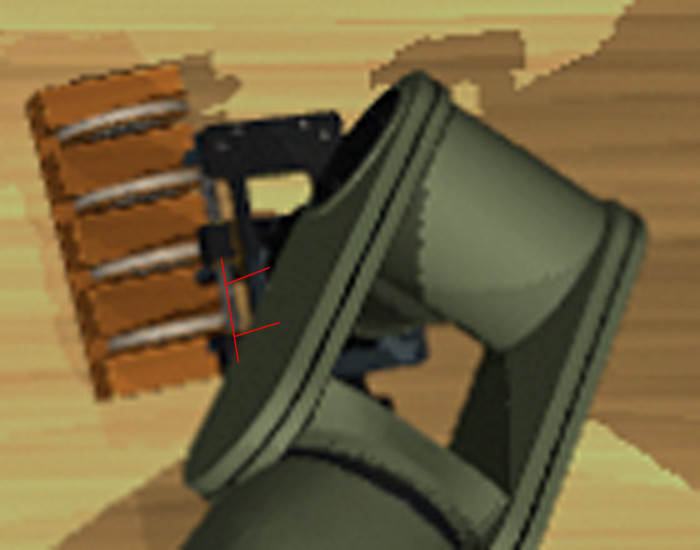

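Request:
play_rows --pt "0 0 0.96 -0.03 0 0 -0.34" --pt "0 0 0 0 0 -0.85 -0.34" --pt "0 0 0 0 0 -0.85 -0.34" --pt "0 0 0 0 0 -0.85 -0.34" --pt "0 0 0 0 0 -0.83 -0.34"

```text
clock: 2.68
tool_pos: [0.4577, -0.3135, 0.1456]
tcp_rot: [0.644, 0.765, -0.0, 0.001]
contact_force: [0.5, 0.1, 0.1]
grip_width: 0.334
```

```bash
python3 go.py block 1 .146; python3 -c "
from h import *
d=snap('scene');crop(d['image'],100,150,240,280,5,'q1')"
```

```text
target [ 0.4591 -0.3122  0.146 ] now [ 0.4577 -0.3135  0.1456] t 2.68 grip 0.334 F [0.5 0.1 0.1]
shift units [0.04 0.04 0.01] turn units [0.02 0.02 0.08]
```

View pics/q1.png

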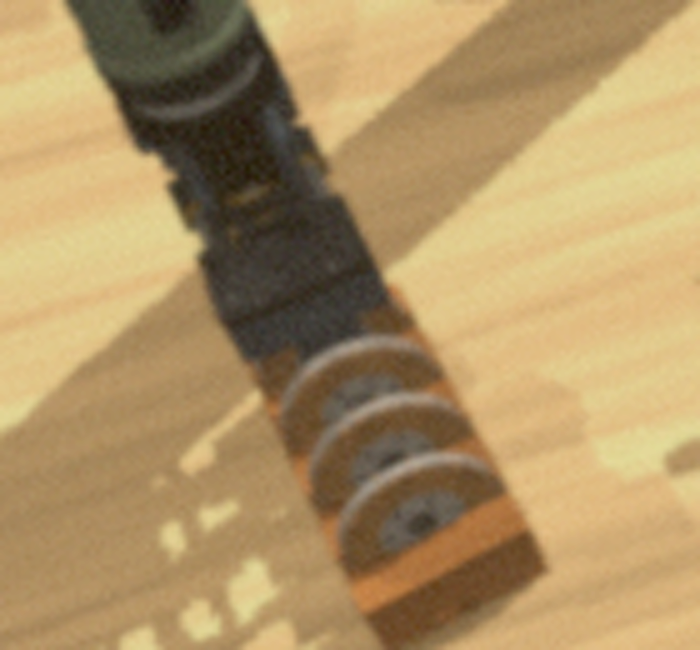

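Request:
play_rows --pt "0 0 0 0.04 0.04 0 -1" --pt "0 0 0 0 0 0 -1" --pt "0 0 0 0 0 0 -1" --pt "0 0 0 0 0 0 -1" --pt "0 0 0 0 0 0 -1"

```text
clock: 3.15
tool_pos: [0.4603, -0.3121, 0.1477]
tcp_rot: [0.643, 0.766, -0.0, 0.002]
contact_force: [-0.8, -1.4, 4.1]
grip_width: 0.087
```

Request:
play_rows --pt "0 0 0 0 0 0.2 -1" --pt "0 0 0 0 0 0.6 -1" --pt "0 0 0 0 0 0.9 -1" --pt "0 0 0 0 0 0.9 -1" --pt "0 0 0 0 0 0.9 -1"

```text
clock: 3.57
tool_pos: [0.4594, -0.3109, 0.2524]
tcp_rot: [0.643, 0.766, 0.0, -0.0]
contact_force: [1.2, -0.3, 0.1]
grip_width: 0.084
```

```bash
cat > chk.py <<'E'
import sys,json
from refine import *
P=json.load(open("P.json")); t=snap("top");s=snap("scene")
R=refine('carrier',P['carrier'],[t,s]); print(np.round(R,4).tolist())
n=sys.argv[1]
overlay(t,{'carrier':P['carrier']},(310,175,390,275),5,"_a"); overlay(s,P,(140,150,290,270),4,"_b")
a=cv2.imread("pics/_a.png")[:,:200*2];b=cv2.imread("pics/_b.png")
a=cv2.resize(a,None,fx=.96,fy=.96);b=b[:480]
cv2.imwrite(f"pics/{n}.png",np.hstack([a,b])[:, :800] if 0 else cv2.resize(np.hstack([a,b]),None,fx=.8,fy=.8))
E
python3 chk.py c1;  python3 go.py carrier 1 .25
```

```text
[[0.5341, -0.0442, -0.0531], [0.5345, -0.0443, -0.0506], [0.5337, -0.0436, -0.0562]]
target [ 0.4393 -0.0392  0.25  ] now [ 0.4614 -0.3124  0.2562] t 3.67 grip 0.087 F [ 0.7 -0.2 -1.3]
shift units [-0.74  9.11 -0.21] turn units [ 0.1   0.11 -3.21]
```

View pics/c1.png

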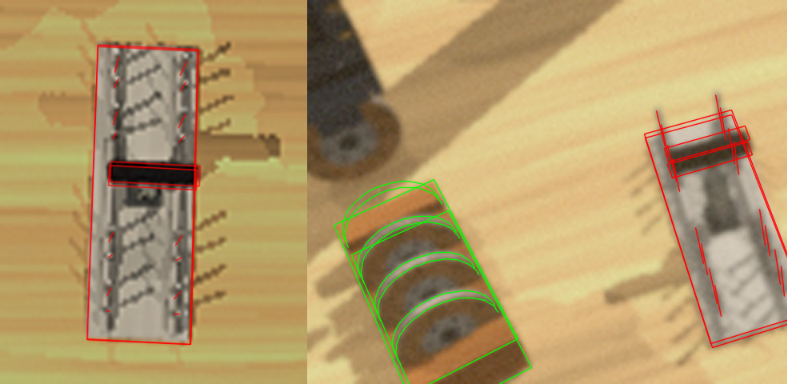

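Request:
play_rows --pt "0 0 0 0 0.5 0 -1" --pt "0 0 -0.5 0 0.95 0 -1" --pt "0 0 -0.5 -0.1 0.95 0 -1" --pt "0 0 -0.5 -0.1 0.95 0 -1" --pt "0 0 -0.5 -0.1 0.95 0 -1"

```text
clock: 4.08
tool_pos: [0.4492, -0.1799, 0.2493]
tcp_rot: [0.696, 0.718, -0.0, -0.002]
contact_force: [-0.0, -0.2, -1.6]
grip_width: 0.084
```

Request:
play_rows --pt "0 0 -0.5 -0.1 0.95 0 -1" --pt "0 0 -0.5 -0.1 0.95 0 -1" --pt "0 0 -0.2 -0.1 0.95 0 -1" --pt "0 0 0 -0.1 0.95 0 -1" --pt "0 0 0 -0.05 0.95 0 -1"

```text
clock: 4.5
tool_pos: [0.4351, -0.0377, 0.2496]
tcp_rot: [0.725, 0.689, -0.001, -0.002]
contact_force: [1.1, 0.4, -0.6]
grip_width: 0.083
```

```bash
python3 go.py carrier 1 .148
```

```text
target [ 0.4393 -0.0392  0.148 ] now [ 0.4351 -0.0377  0.2496] t 4.5 grip 0.083 F [ 1.1  0.4 -0.6]
shift units [ 0.14 -0.05 -3.39] turn units [-0.01 -0.05 -0.01]
```

Request:
play_rows --pt "0 0 0 0.14 -0.05 0 -1" --pt "0 0 0 0 0 -0.7 -1" --pt "0 0 0 0 0 -0.2 -1" --pt "0 0 0 0 0 0 -1"

```text
clock: 4.83
tool_pos: [0.4393, -0.0409, 0.2216]
tcp_rot: [0.725, 0.689, -0.002, -0.003]
contact_force: [-0.4, 0.8, -2.3]
grip_width: 0.085
```

```bash
python3 go.py carrier 1 .148; python3 chk.py c2
```

```text
target [ 0.4393 -0.0392  0.148 ] now [ 0.4393 -0.0409  0.2216] t 4.83 grip 0.085 F [-0.4  0.8 -2.3]
shift units [ 0.    0.06 -2.45] turn units [-0.01 -0.09 -0.02]
[[0.5338, -0.0442, -0.0546], [0.535, -0.0428, -0.0324], [0.5336, -0.0438, -0.0543]]
```

View pics/c2.png

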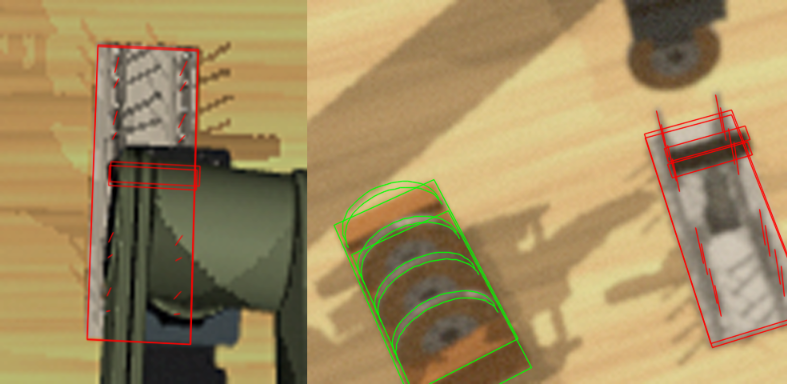

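Request:
play_rows --pt "0 0 0 0 0.04 -0.6 -1" --pt "0 0 0 0 0 -0.6 -1" --pt "0 0 0 0 0 -0.5 -1" --pt "0 0 0 0 0 -0.3 -1" --pt "0 0 0 0 0 0 -1"

```text
clock: 5.35
tool_pos: [0.4405, -0.0403, 0.1627]
tcp_rot: [0.725, 0.689, -0.001, -0.001]
contact_force: [-0.7, 0.5, -1.1]
grip_width: 0.089
```

Request:
play_rows --pt "0 0 0 0 0 -0.15 -1" --pt "0 0 0 0 0 -0.15 -1" --pt "0 0 0 0 0 -0.07 -1" --pt "0 0 0 0 0 0 -1"

```text
clock: 5.68
tool_pos: [0.4414, -0.0401, 0.1528]
tcp_rot: [0.725, 0.689, 0.0, 0.0]
contact_force: [-0.1, 0.6, -1.3]
grip_width: 0.089
```

```bash
python3 go.py carrier 1 .148; python3 chk.py c3
```

```text
target [ 0.4393 -0.0392  0.148 ] now [ 0.4414 -0.0401  0.1528] t 5.68 grip 0.089 F [-0.1  0.6 -1.3]
shift units [-0.07  0.03 -0.16] turn units [-0.    0.   -0.01]
[[0.5423, -0.0444, -0.0543], [0.5333, -0.0418, -0.0631], [0.5449, -0.0449, -0.0581]]
```

View pics/c3.png

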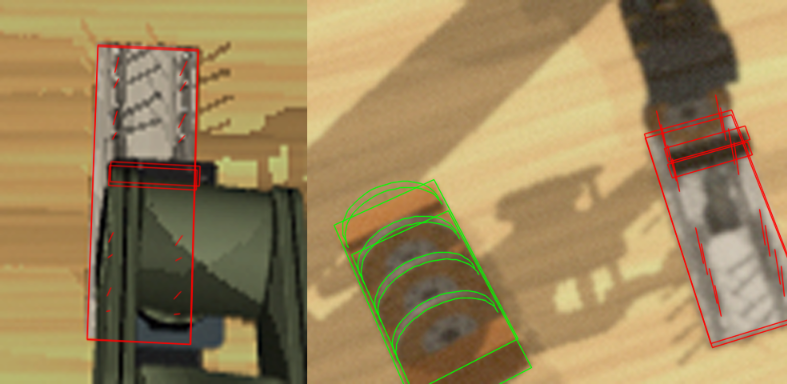

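Request:
play_rows --pt "0 0 0 -0.04 0 -0.08 -1" --pt "0 0 0 0 0 -0.08 -1" --pt "0 0 0 0 0 0 -1"

```text
clock: 6.03
tool_pos: [0.4409, -0.0397, 0.1487]
tcp_rot: [0.725, 0.689, 0.001, 0.0]
contact_force: [1.3, 4.2, 3.3]
grip_width: 0.086
```

```bash
python3 go.py carrier 1 .148
```

```text
target [ 0.4393 -0.0392  0.148 ] now [ 0.4409 -0.0397  0.1487] t 6.03 grip 0.086 F [1.3 4.2 3.3]
shift units [-0.05  0.02 -0.02] turn units [-0.01  0.03 -0.  ]
```

Request:
play_rows --pt "0 0 0 0 0.03 -0.02 -1" --pt "0 0 0 0 0 0 -0.34" --pt "0 0 0 0 0 0 -0.34" --pt "0 0 0 0 0 0 -0.34" --pt "0 0 0 0 0 0 -0.34"

```text
clock: 6.45
tool_pos: [0.44, -0.0392, 0.1472]
tcp_rot: [0.725, 0.689, -0.0, -0.0]
contact_force: [-0.3, -0.3, -0.5]
grip_width: 0.32
```

Request:
play_rows --pt "0 0 0 0 0 0.5 -0.34" --pt "0 0 0 0 0 1 -0.34" --pt "0 0 0 0 0 1 -0.34" --pt "0 0 0 0 -0.5 0.5 -0.34" --pt "0 0 0 0.2 -1 0.5 -0.34"

```text
clock: 6.87
tool_pos: [0.4455, -0.083, 0.2538]
tcp_rot: [0.723, 0.69, 0.001, -0.0]
contact_force: [1.1, -0.8, -1.8]
grip_width: 0.331
```

```bash
python3 go.py block 2 .230; python3 chk.py c4
```

```text
target [ 0.5034 -0.3043  0.23  ] now [ 0.4455 -0.083   0.2538] t 6.87 grip 0.331 F [ 1.1 -0.8 -1.8]
shift units [ 1.93 -7.38 -0.79] turn units [-0.01  0.01  3.21]
[[0.5342, -0.0452, -0.0548], [0.5373, -0.0457, -0.0539], [0.5453, -0.0447, -0.0531]]
```

View pics/c4.png

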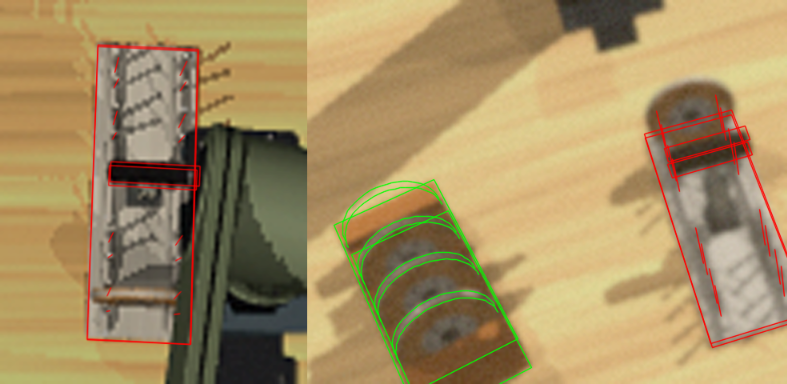

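Request:
play_rows --pt "0 0 0.4 0.24 -0.92 0 -0.34" --pt "0 0 0.4 0.24 -0.92 0 -0.34" --pt "0 0 0.4 0.24 -0.92 0 -0.34" --pt "0 0 0.4 0.24 -0.92 0 -0.34" --pt "0 0 0.4 0.24 -0.92 0 -0.34"

```text
clock: 7.38
tool_pos: [0.482, -0.223, 0.2515]
tcp_rot: [0.674, 0.738, -0.0, -0.001]
contact_force: [-0.2, 0.4, -0.5]
grip_width: 0.332
```

Request:
play_rows --pt "0 0 0.4 0.24 -0.92 -0.2 -0.34" --pt "0 0 0.4 0.24 -0.92 -0.2 -0.34" --pt "0 0 0.4 0.24 -0.92 -0.2 -0.34" --pt "0 0 0 0 0 0 -0.34"

```text
clock: 7.72
tool_pos: [0.5043, -0.3087, 0.2319]
tcp_rot: [0.644, 0.765, -0.001, -0.0]
contact_force: [-0.2, -0.2, 0.1]
grip_width: 0.327
```

```bash
python3 go.py block 2 .146
```

```text
target [ 0.5034 -0.3043  0.146 ] now [ 0.5043 -0.3087  0.2319] t 7.72 grip 0.327 F [-0.2 -0.2  0.1]
shift units [-0.03  0.15 -2.86] turn units [ 0.01 -0.02  0.08]
```

Request:
play_rows --pt "0 0 0.08 -0.03 0.12 -0.7 -0.34" --pt "0 0 0 0 0 -0.85 -0.34" --pt "0 0 0 0 0 -0.85 -0.34" --pt "0 0 0 0 0 -0.46 -0.34" --pt "0 0 0 0 0 0 -0.34"

```text
clock: 8.13
tool_pos: [0.5007, -0.2994, 0.1446]
tcp_rot: [0.641, 0.767, -0.0, -0.004]
contact_force: [-0.9, 0.5, -0.3]
grip_width: 0.33
```

```bash
python3 go.py block 2 .146; python3 -c "
from h import *
d=snap('scene');crop(d['image'],100,150,240,280,4,'q2')"
```

```text
target [ 0.5034 -0.3043  0.146 ] now [ 0.5007 -0.2994  0.1446] t 8.13 grip 0.33 F [-0.9  0.5 -0.3]
shift units [ 0.09 -0.16  0.05] turn units [-0.07 -0.11 -0.03]
```

View pics/q2.png

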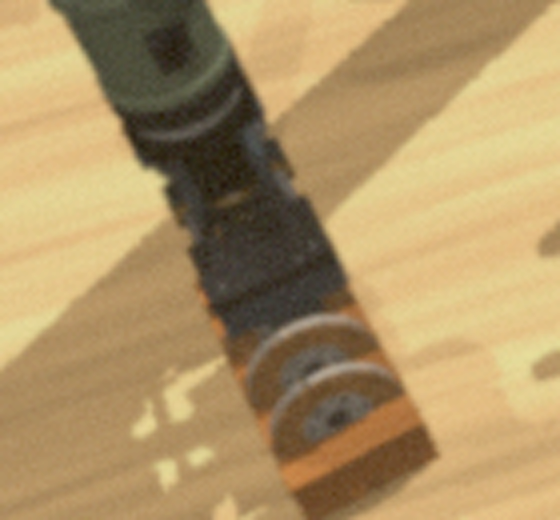

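Request:
play_rows --pt "0 0 0 0 0 0 -0.34" --pt "0 0 0 0 0 0 -0.34"

```text
clock: 8.35
tool_pos: [0.5035, -0.3015, 0.1498]
tcp_rot: [0.641, 0.767, 0.0, 0.001]
contact_force: [-0.2, 0.4, 0.8]
grip_width: 0.33
```

```bash
python3 go.py block 2 .146
```

```text
target [ 0.5034 -0.3043  0.146 ] now [ 0.5035 -0.3015  0.1498] t 8.35 grip 0.33 F [-0.2  0.4  0.8]
shift units [-0.01 -0.09 -0.13] turn units [ 0.02  0.03 -0.03]
```

Request:
play_rows --pt "0 0 0 0 -0.1 -0.05 -0.34" --pt "0 0 0 0 0 0 -1" --pt "0 0 0 0 0 0 -1" --pt "0 0 0 0 0 0 -1" --pt "0 0 0 0 0 0 -1"

```text
clock: 8.77
tool_pos: [0.5029, -0.3045, 0.1473]
tcp_rot: [0.641, 0.767, 0.0, 0.0]
contact_force: [-0.7, 0.1, 0.0]
grip_width: 0.084
```

```bash
python3 go.py block 2 .146
```

```text
target [ 0.5034 -0.3043  0.146 ] now [ 0.5029 -0.3045  0.1473] t 8.77 grip 0.084 F [-0.7  0.1  0. ]
shift units [ 0.01  0.01 -0.04] turn units [ 0.    0.01 -0.02]
```

Request:
play_rows --pt "0 0 0 0 0 0.3 -1" --pt "0 0 0 0 0 0.7 -1" --pt "0 0 0 0 0 0.9 -1" --pt "0 0 0 0 0 0.9 -1" --pt "0 0 0 0 0.4 0.8 -1"

```text
clock: 9.18
tool_pos: [0.503, -0.2937, 0.2571]
tcp_rot: [0.642, 0.767, -0.0, 0.001]
contact_force: [0.4, -0.0, -0.8]
grip_width: 0.085
```

Request:
play_rows --pt "0 0 -0.3 0 0.8 0 -1" --pt "0 0 -0.4 -0.1 0.9 0 -1" --pt "0 0 -0.4 -0.1 0.9 0 -1" --pt "0 0 -0.4 -0.1 0.9 0 -1" --pt "0 0 -0.4 -0.1 0.9 0 -1"

```text
clock: 9.6
tool_pos: [0.4904, -0.1592, 0.2556]
tcp_rot: [0.691, 0.723, 0.0, 0.0]
contact_force: [1.6, 0.2, -1.0]
grip_width: 0.079
```

```bash
python3 go.py carrier 2 .250; python3 chk.py c5
```

```text
target [ 0.4843 -0.0415  0.25  ] now [ 0.4904 -0.1592  0.2556] t 9.6 grip 0.079 F [ 1.6  0.2 -1. ]
shift units [-0.2   3.92 -0.19] turn units [ 0.    0.01 -1.37]
[[0.5345, -0.0441, -0.055], [0.5377, -0.0436, -0.0423], [0.5447, -0.045, -0.0616]]
```

Request:
play_rows --pt "0 0 -0.4 -0.05 0.9 0 -1" --pt "0 0 -0.4 -0.05 0.9 0 -1" --pt "0 0 -0.4 -0.05 0.9 0 -1" --pt "0 0 -0.17 0 0.8 0 -1" --pt "0 0 0 0 0.35 -0.2 -1"

```text
clock: 10.12
tool_pos: [0.4868, -0.0432, 0.2503]
tcp_rot: [0.724, 0.69, 0.001, 0.001]
contact_force: [0.1, -0.0, -1.0]
grip_width: 0.088
```

Request:
play_rows --pt "0 0 0 0 0 0 -1" --pt "0 0 0 0 0 0 -1" --pt "0 0 0 0 0 0 -1" --pt "0 0 0 0 0 0 -1"

```text
clock: 10.45
tool_pos: [0.4866, -0.0461, 0.2491]
tcp_rot: [0.725, 0.689, -0.0, 0.0]
contact_force: [0.2, 0.2, -1.1]
grip_width: 0.083
```

```bash
python3 go.py carrier 2 .148
```

```text
target [ 0.4843 -0.0415  0.148 ] now [ 0.4866 -0.0461  0.2491] t 10.45 grip 0.083 F [ 0.2  0.2 -1.1]
shift units [-0.08  0.15 -3.37] turn units [ 0.01  0.   -0.01]
```

Request:
play_rows --pt "0 0 0 -0.08 0.17 -0.4 -1" --pt "0 0 0 0 0 -0.8 -1" --pt "0 0 0 0 0 -0.8 -1" --pt "0 0 0 0 0 -0.6 -1" --pt "0 0 0 0 0 -0.35 -1"

```text
clock: 10.87
tool_pos: [0.4832, -0.0408, 0.1587]
tcp_rot: [0.725, 0.689, -0.001, -0.001]
contact_force: [0.7, 0.5, 0.1]
grip_width: 0.085
```

Request:
play_rows --pt "0 0 0 0 0 -0.1 -1" --pt "0 0 0 0 0 -0.1 -1" --pt "0 0 0 0 0 0 -1" --pt "0 0 0 0 0 0 -1"

```text
clock: 11.2
tool_pos: [0.4843, -0.0402, 0.1552]
tcp_rot: [0.725, 0.689, 0.0, 0.0]
contact_force: [0.3, 0.7, -2.1]
grip_width: 0.088
```

```bash
python3 go.py carrier 2 .148; python3 chk.py c6
```

```text
target [ 0.4843 -0.0415  0.148 ] now [ 0.4843 -0.0402  0.1552] t 11.2 grip 0.088 F [ 0.3  0.7 -2.1]
shift units [-0.   -0.04 -0.24] turn units [ 0.    0.02 -0.02]
[[0.5442, -0.0424, -0.0679], [0.5329, -0.0401, -0.053], [0.5461, -0.0444, -0.0661]]
```

View pics/c6.png

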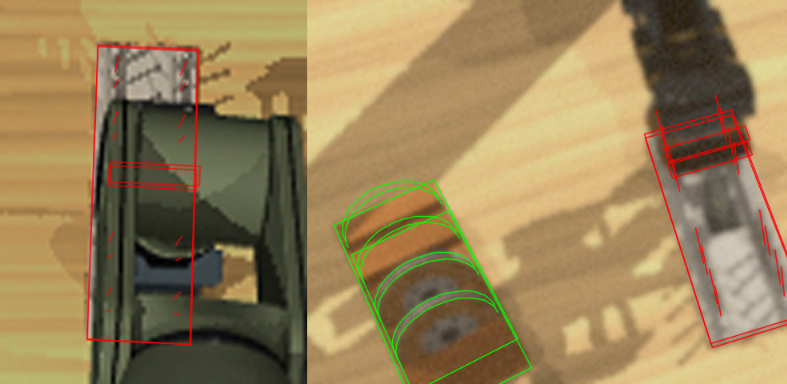

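Request:
play_rows --pt "0 0 0 0 0 -0.1 -1" --pt "0 0 0 0 0 -0.1 -1" --pt "0 0 0 0 0 -0.03 -1" --pt "0 0 0 0 0 0 -1"

```text
clock: 11.63
tool_pos: [0.484, -0.0399, 0.1478]
tcp_rot: [0.724, 0.69, -0.0, 0.0]
contact_force: [-0.3, -1.2, -0.6]
grip_width: 0.086
```

Request:
play_rows --pt "0 0 0 0 0 -0.02 -0.4" --pt "0 0 0 0 0 0 -0.4" --pt "0 0 0 0 0 0 -0.4" --pt "0 0 0 0 0 0 -0.4" --pt "0 0 0 0 0 0.3 -0.4"

```text
clock: 12.05
tool_pos: [0.4829, -0.0396, 0.155]
tcp_rot: [0.724, 0.689, -0.001, -0.001]
contact_force: [-0.6, 0.0, -0.1]
grip_width: 0.3
```

Request:
play_rows --pt "0 0 0 0 0 0.8 -0.4" --pt "0 0 0 0 0 1 -0.34" --pt "0 0 0 0 0 1 -0.34" --pt "0 0 0 0 -0.5 0.5 -0.34" --pt "0 0 0 0.2 -1 0 -0.34"

```text
clock: 12.47
tool_pos: [0.491, -0.0836, 0.26]
tcp_rot: [0.723, 0.691, 0.003, 0.003]
contact_force: [0.9, 0.1, 0.2]
grip_width: 0.333
```

```bash
python3 go.py block 3 .230; python3 chk.py c7
```

```text
target [ 0.5476 -0.2963  0.23  ] now [ 0.491  -0.0836  0.26  ] t 12.47 grip 0.333 F [0.9 0.1 0.2]
shift units [ 1.89 -7.09 -1.  ] turn units [-0.01  0.12  3.19]
[[0.5372, -0.0436, -0.0812], [0.5372, -0.0438, -0.0929], [0.5358, -0.0436, -0.0557]]
```

View pics/c7.png

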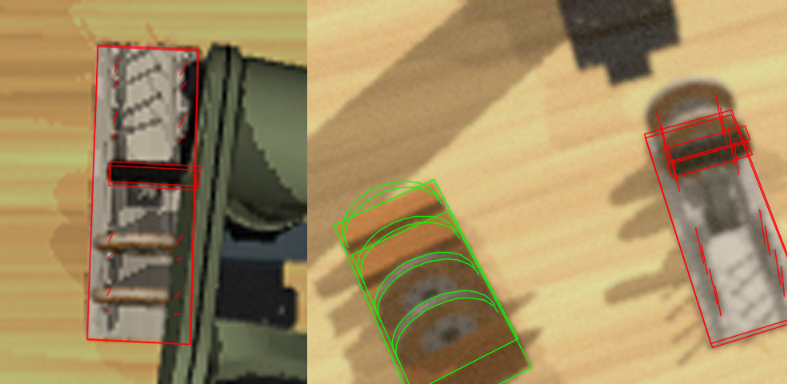

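Two plates are seated and the carrier hasn't moved. Next is plate 3.

Request:
play_rows --pt "0 0 0.4 0.24 -0.9 0 -0.34" --pt "0 0 0.4 0.24 -0.9 0 -0.34" --pt "0 0 0.4 0.24 -0.9 0 -0.34" --pt "0 0 0.4 0.24 -0.9 0 -0.34" --pt "0 0 0.4 0.24 -0.9 0 -0.34"

```text
clock: 12.98
tool_pos: [0.526, -0.2205, 0.2552]
tcp_rot: [0.674, 0.739, 0.0, -0.0]
contact_force: [0.3, 0.4, 0.2]
grip_width: 0.325
```

Request:
play_rows --pt "0 0 0.4 0.24 -0.9 -0.3 -0.34" --pt "0 0 0.4 0.24 -0.9 -0.4 -0.34" --pt "0 0 0.4 0.2 -0.7 -0.2 -0.34" --pt "0 0 0 0 0 0 -0.34" --pt "0 0 0 0 0 0 -0.34"

```text
clock: 13.4
tool_pos: [0.5461, -0.295, 0.2273]
tcp_rot: [0.644, 0.765, 0.0, -0.001]
contact_force: [-0.1, 0.6, -0.3]
grip_width: 0.329
```

Request:
play_rows --pt "0 0 0 0 0 0 -0.34" --pt "0 0 0 0 0 0 -0.34"

```text
clock: 13.57
tool_pos: [0.5463, -0.2936, 0.2287]
tcp_rot: [0.643, 0.766, 0.0, 0.0]
contact_force: [0.1, 0.7, 0.3]
grip_width: 0.332
```

```bash
python3 go.py block 3 .146
```

```text
target [ 0.5476 -0.2963  0.146 ] now [ 0.5463 -0.2936  0.2287] t 13.57 grip 0.332 F [0.1 0.7 0.3]
shift units [ 0.05 -0.09 -2.76] turn units [-0.    0.01  0.03]
```

Request:
play_rows --pt "0 0 0 0.05 -0.09 -0.4 -0.34" --pt "0 0 0 0 0 -0.8 -0.34" --pt "0 0 0 0 0 -0.8 -0.34" --pt "0 0 0 0 0 -0.5 -0.34" --pt "0 0 0 0 0 -0.2 -0.34"

```text
clock: 13.98
tool_pos: [0.5465, -0.296, 0.1441]
tcp_rot: [0.643, 0.766, -0.0, -0.003]
contact_force: [-0.4, -0.1, -0.4]
grip_width: 0.33
```

Request:
play_rows --pt "0 0 0 0 0 0 -0.34" --pt "0 0 0 0 0 0 -0.34" --pt "0 0 0 0 0 0 -0.34" --pt "0 0 0 0 0 0 -0.34"

```text
clock: 14.32
tool_pos: [0.5485, -0.2977, 0.1485]
tcp_rot: [0.643, 0.766, 0.0, 0.001]
contact_force: [-0.0, -0.0, -0.8]
grip_width: 0.329
```

```bash
python3 go.py block 3 .146
```

```text
target [ 0.5476 -0.2963  0.146 ] now [ 0.5485 -0.2977  0.1485] t 14.32 grip 0.329 F [-0.  -0.  -0.8]
shift units [-0.03  0.05 -0.08] turn units [0.02 0.03 0.04]
```

Request:
play_rows --pt "0 0 0 -0.03 0.04 -0.04 -0.34" --pt "0 0 0 0 0 0 -1" --pt "0 0 0 0 0 0 -1" --pt "0 0 0 0 0 0 -1" --pt "0 0 0 0 0 0 -1"

```text
clock: 14.73
tool_pos: [0.547, -0.2963, 0.146]
tcp_rot: [0.643, 0.766, 0.0, 0.0]
contact_force: [0.6, 0.1, 0.7]
grip_width: 0.09
```

Request:
play_rows --pt "0 0 0 0 0 0.3 -1" --pt "0 0 0 0 0 0.7 -1" --pt "0 0 0 0 0 0.9 -1" --pt "0 0 0 0 0 0.9 -1" --pt "0 0 0 0 0.4 0.8 -1"

```text
clock: 15.15
tool_pos: [0.547, -0.2858, 0.2559]
tcp_rot: [0.644, 0.765, -0.0, 0.001]
contact_force: [0.9, -0.5, -0.8]
grip_width: 0.086
```

Request:
play_rows --pt "0 0 -0.3 0 0.8 0 -1" --pt "0 0 -0.4 0.1 0.9 0 -1" --pt "0 0 -0.4 0.1 0.9 0 -1" --pt "0 0 -0.4 0.1 0.9 0 -1" --pt "0 0 -0.4 0.1 0.9 0 -1"

```text
clock: 15.57
tool_pos: [0.5588, -0.1511, 0.2545]
tcp_rot: [0.693, 0.721, 0.0, 0.0]
contact_force: [0.9, -0.3, -1.4]
grip_width: 0.086
```

```bash
python3 go.py carrier 3 .250; python3 chk.py c8
```

```text
target [ 0.5841 -0.0465  0.25  ] now [ 0.5588 -0.1511  0.2545] t 15.57 grip 0.086 F [ 0.9 -0.3 -1.4]
shift units [ 0.85  3.49 -0.15] turn units [ 0.    0.01 -1.3 ]
[[0.5373, -0.0443, -0.0522], [0.5342, -0.0443, -0.0504], [0.5368, -0.0434, -0.0643]]
```

View pics/c8.png

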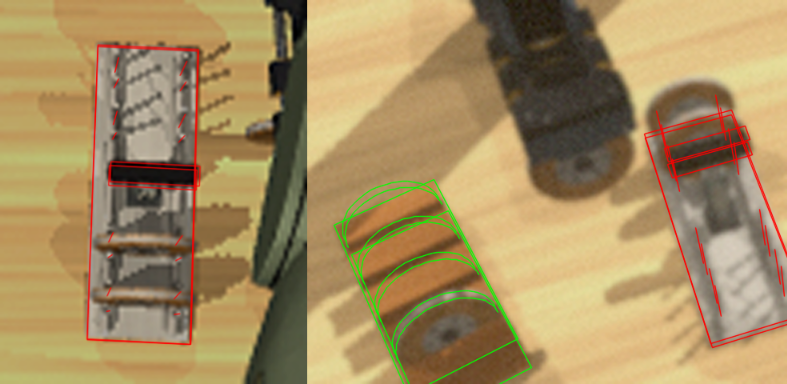

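Request:
play_rows --pt "0 0 -0.4 0.2 0.9 0 -1" --pt "0 0 -0.4 0.2 0.9 0 -1" --pt "0 0 -0.3 0.2 0.9 0 -1" --pt "0 0 -0.1 0.15 0.6 0 -1" --pt "0 0 0 0.1 0.2 -0.15 -1"

```text
clock: 16.08
tool_pos: [0.5853, -0.0455, 0.2505]
tcp_rot: [0.721, 0.693, 0.001, 0.001]
contact_force: [-0.1, -0.2, -0.9]
grip_width: 0.083
```

Request:
play_rows --pt "0 0 0 0 0 0 -1" --pt "0 0 0 0 0 0 -1" --pt "0 0 0 0 0 0 -1" --pt "0 0 0 0 0 0 -1"

```text
clock: 16.42
tool_pos: [0.5842, -0.0486, 0.2494]
tcp_rot: [0.722, 0.691, -0.0, 0.0]
contact_force: [-0.4, -0.2, -0.9]
grip_width: 0.089
```

```bash
python3 go.py carrier 3 .148
```

```text
target [ 0.5841 -0.0465  0.148 ] now [ 0.5842 -0.0486  0.2494] t 16.42 grip 0.089 F [-0.4 -0.2 -0.9]
shift units [-0.    0.07 -3.38] turn units [ 0.01 -0.   -0.1 ]
```

Request:
play_rows --pt "0 0 -0.1 0 0.09 -0.4 -1" --pt "0 0 0 0 0 -0.8 -1" --pt "0 0 0 0 0 -0.8 -1" --pt "0 0 0 0 0 -0.6 -1" --pt "0 0 0 0 0 -0.35 -1"

```text
clock: 16.83
tool_pos: [0.5833, -0.0455, 0.1588]
tcp_rot: [0.725, 0.689, -0.001, -0.001]
contact_force: [-0.5, -0.8, -0.7]
grip_width: 0.084
```

Request:
play_rows --pt "0 0 0 0 0 -0.1 -1" --pt "0 0 0 0 0 -0.1 -1" --pt "0 0 0 0 0 0 -1" --pt "0 0 0 0 0 0 -1"

```text
clock: 17.17
tool_pos: [0.585, -0.0448, 0.1559]
tcp_rot: [0.724, 0.689, 0.001, 0.001]
contact_force: [0.3, 0.2, -0.6]
grip_width: 0.087
```

```bash
python3 go.py carrier 3 .148; python3 chk.py c9
```

```text
target [ 0.5841 -0.0465  0.148 ] now [ 0.585  -0.0448  0.1559] t 17.17 grip 0.087 F [ 0.3  0.2 -0.6]
shift units [-0.03 -0.06 -0.26] turn units [ 0.    0.03 -0.02]
[[0.5386, -0.0428, -0.0701], [0.5929, -0.0439, -0.0694], [0.5371, -0.0434, -0.0682]]
```

View pics/c9.png

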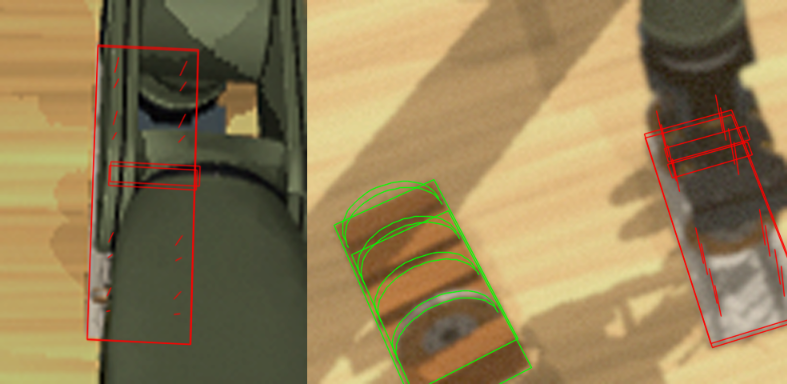

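Request:
play_rows --pt "0 0 0 0 -0.03 -0.1 -1" --pt "0 0 0 0 0 -0.1 -1" --pt "0 0 0 0 0 -0.05 -1" --pt "0 0 0 0 0 0 -1"

```text
clock: 17.6
tool_pos: [0.5842, -0.0455, 0.1469]
tcp_rot: [0.724, 0.689, -0.0, -0.0]
contact_force: [-0.1, 0.6, -0.9]
grip_width: 0.088
```

Request:
play_rows --pt "0 0 0 0 0 0 -0.4" --pt "0 0 0 0 0 0 -0.4" --pt "0 0 0 0 0 0 -0.4" --pt "0 0 0 0 0 0 -0.4" --pt "0 0 0 0 0 0.3 -0.4"

```text
clock: 18.02
tool_pos: [0.5835, -0.0454, 0.1553]
tcp_rot: [0.724, 0.689, -0.001, -0.001]
contact_force: [-0.9, -0.2, 0.8]
grip_width: 0.298
```

Request:
play_rows --pt "0 0 0 0 0 0.8 -0.4" --pt "0 0 0 0 0 1 -0.34" --pt "0 0 0 0 0 1 -0.34" --pt "0 0 0 0 -0.5 0.5 -0.34" --pt "0 0 0 0.2 -1 0 -0.34"

```text
clock: 18.43
tool_pos: [0.5916, -0.0888, 0.2611]
tcp_rot: [0.723, 0.691, 0.003, 0.003]
contact_force: [0.4, 0.0, -0.1]
grip_width: 0.329
```

```bash
python3 go.py block 4 .230; python3 chk.py c10
```

```text
target [ 0.5919 -0.2884  0.23  ] now [ 0.5916 -0.0888  0.2611] t 18.43 grip 0.329 F [ 0.4  0.  -0.1]
shift units [ 0.01 -6.65 -1.04] turn units [-0.01  0.13  3.19]
[[0.5375, -0.0412, -0.0598], [0.5376, -0.0406, -0.0552], [0.5373, -0.043, -0.066]]
```

View pics/c10.png

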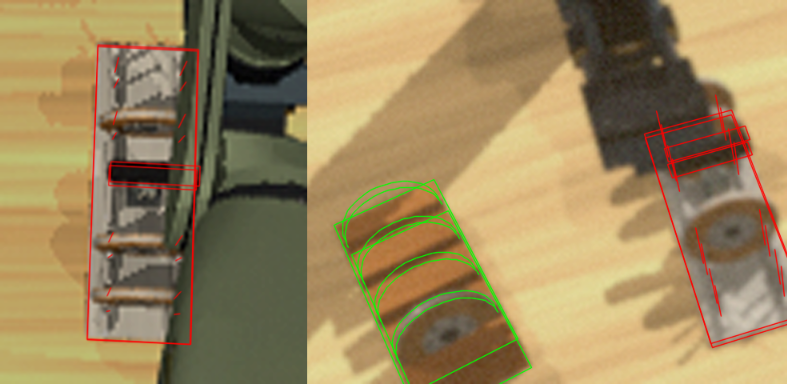

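Three plates are in the carrier. Plate 4 is next.

Request:
play_rows --pt "0 0 0.4 0 -0.9 0 -0.34" --pt "0 0 0.4 0 -0.9 0 -0.34" --pt "0 0 0.4 0 -0.9 0 -0.34" --pt "0 0 0.4 0 -0.9 0 -0.34" --pt "0 0 0.4 0 -0.9 0 -0.34"

```text
clock: 18.95
tool_pos: [0.5902, -0.2262, 0.2556]
tcp_rot: [0.674, 0.739, 0.0, -0.0]
contact_force: [0.1, -0.5, -0.4]
grip_width: 0.332
```

Request:
play_rows --pt "0 0 0.4 0 -0.9 -0.3 -0.34" --pt "0 0 0.4 0 -0.8 -0.4 -0.34" --pt "0 0 0.4 0 -0.3 -0.2 -0.34" --pt "0 0 0 0 0 0 -0.34" --pt "0 0 0 0 0 0 -0.34"

```text
clock: 19.37
tool_pos: [0.5902, -0.2852, 0.228]
tcp_rot: [0.644, 0.765, 0.0, -0.001]
contact_force: [0.5, 0.3, -0.3]
grip_width: 0.33
```

Request:
play_rows --pt "0 0 0 0 0 0 -0.34" --pt "0 0 0 0 0 0 -0.34"

```text
clock: 19.53
tool_pos: [0.5908, -0.2844, 0.2293]
tcp_rot: [0.643, 0.766, 0.0, 0.0]
contact_force: [-0.1, 0.5, 0.2]
grip_width: 0.329
```

```bash
python3 go.py block 4 .146
```

```text
target [ 0.5919 -0.2884  0.146 ] now [ 0.5908 -0.2844  0.2293] t 19.53 grip 0.329 F [-0.1  0.5  0.2]
shift units [ 0.04 -0.13 -2.78] turn units [0.   0.02 0.03]
```

Request:
play_rows --pt "0 0 0 0.04 -0.12 -0.4 -0.34" --pt "0 0 0 0 0 -0.8 -0.34" --pt "0 0 0 0 0 -0.8 -0.34" --pt "0 0 0 0 0 -0.5 -0.34" --pt "0 0 0 0 0 -0.25 -0.34"

```text
clock: 19.95
tool_pos: [0.5906, -0.288, 0.1429]
tcp_rot: [0.643, 0.766, -0.0, -0.002]
contact_force: [0.7, 0.5, -0.2]
grip_width: 0.327
```

Request:
play_rows --pt "0 0 0 0 0 0 -0.34" --pt "0 0 0 0 0 0 -0.34" --pt "0 0 0 0 0 0 -0.34" --pt "0 0 0 0 0 0 -0.34"

```text
clock: 20.28
tool_pos: [0.5923, -0.2894, 0.1473]
tcp_rot: [0.643, 0.766, 0.0, 0.001]
contact_force: [-0.2, -1.2, 0.1]
grip_width: 0.329
```

```bash
python3 go.py block 4 .146
```

```text
target [ 0.5919 -0.2884  0.146 ] now [ 0.5923 -0.2894  0.1473] t 20.28 grip 0.329 F [-0.2 -1.2  0.1]
shift units [-0.01  0.03 -0.04] turn units [0.02 0.04 0.04]
```

Request:
play_rows --pt "0 0 0 0 0.03 -0.02 -0.34" --pt "0 0 0 0 0 0 -1" --pt "0 0 0 0 0 0 -1" --pt "0 0 0 0 0 0 -1" --pt "0 0 0 0 0 0 -1"

```text
clock: 20.7
tool_pos: [0.5917, -0.2882, 0.1454]
tcp_rot: [0.643, 0.766, 0.0, 0.0]
contact_force: [0.4, 0.1, 0.6]
grip_width: 0.087
```

Request:
play_rows --pt "0 0 0 0 0 0.3 -1" --pt "0 0 0 0 0 0.7 -1" --pt "0 0 0 0 0 0.9 -1" --pt "0 0 0 0 0 0.9 -1" --pt "0 0 0 0 0.4 0.7 -1"

```text
clock: 21.12
tool_pos: [0.5919, -0.2779, 0.2528]
tcp_rot: [0.644, 0.765, -0.0, 0.002]
contact_force: [0.9, 0.6, -1.5]
grip_width: 0.086
```

Request:
play_rows --pt "0 0 -0.4 0 0.8 0 -1" --pt "0 0 -0.4 0.15 0.9 0 -1" --pt "0 0 -0.4 0.15 0.9 0 -1" --pt "0 0 -0.4 0.15 0.9 0 -1" --pt "0 0 -0.4 0.15 0.9 0 -1"

```text
clock: 21.53
tool_pos: [0.6095, -0.143, 0.2508]
tcp_rot: [0.696, 0.719, 0.0, 0.0]
contact_force: [1.0, -0.1, -1.4]
grip_width: 0.084
```

```bash
python3 go.py carrier 4 .250; python3 chk.py c11
```

```text
target [ 0.6291 -0.0488  0.25  ] now [ 0.6095 -0.143   0.2508] t 21.53 grip 0.084 F [ 1.  -0.1 -1.4]
shift units [ 0.65  3.14 -0.03] turn units [-0.   0.  -1.2]
[[0.5345, -0.0425, -0.0636], [0.5343, -0.0442, -0.049], [0.4905, -0.0438, -0.0335]]
```

View pics/c11.png

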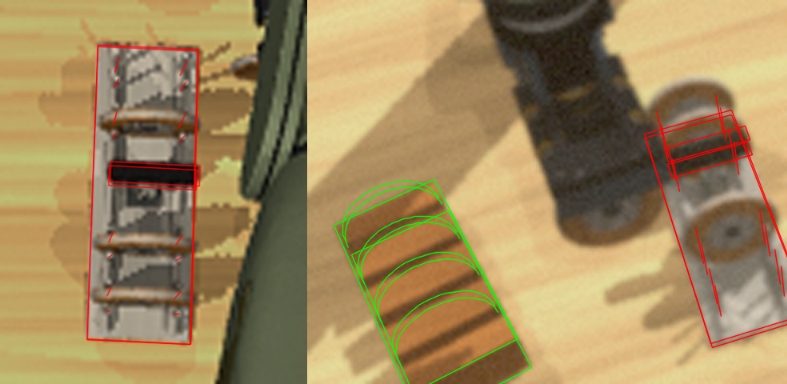

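Request:
play_rows --pt "0 0 -0.4 0.15 0.9 0 -1" --pt "0 0 -0.4 0.15 0.9 0 -1" --pt "0 0 -0.3 0.15 0.7 0 -1" --pt "0 0 -0.1 0.15 0.5 0 -1" --pt "0 0 0 0.05 0.2 0 -1"

```text
clock: 22.05
tool_pos: [0.6295, -0.0467, 0.2506]
tcp_rot: [0.724, 0.69, 0.0, 0.0]
contact_force: [0.5, -0.1, -1.9]
grip_width: 0.089
```

Request:
play_rows --pt "0 0 0 0 0 0 -1" --pt "0 0 0 0 0 0 -1" --pt "0 0 0 0 0 0 -1" --pt "0 0 0 0 0 0 -1"

```text
clock: 22.38
tool_pos: [0.6289, -0.0494, 0.2503]
tcp_rot: [0.725, 0.689, -0.0, 0.0]
contact_force: [0.6, -0.2, -2.1]
grip_width: 0.087
```

```bash
python3 go.py carrier 4 .148
```

```text
target [ 0.6291 -0.0488  0.148 ] now [ 0.6289 -0.0494  0.2503] t 22.38 grip 0.087 F [ 0.6 -0.2 -2.1]
shift units [ 0.01  0.02 -3.41] turn units [ 0.01 -0.   -0.01]
```

Request:
play_rows --pt "0 0 0 0 0.04 -0.4 -1" --pt "0 0 0 0 0 -0.8 -1" --pt "0 0 0 0 0 -0.8 -1" --pt "0 0 0 0 0 -0.6 -1" --pt "0 0 0 0 0 -0.35 -1"

```text
clock: 22.8
tool_pos: [0.6281, -0.0479, 0.1595]
tcp_rot: [0.725, 0.689, -0.001, -0.001]
contact_force: [0.9, -0.0, -1.7]
grip_width: 0.087
```

Request:
play_rows --pt "0 0 0 0 0 -0.15 -1" --pt "0 0 0 0 0 -0.1 -1" --pt "0 0 0 0 0 0 -1" --pt "0 0 0 0 0 0 -1"

```text
clock: 23.13
tool_pos: [0.6297, -0.0472, 0.1553]
tcp_rot: [0.724, 0.689, 0.001, 0.001]
contact_force: [0.5, 0.1, -1.6]
grip_width: 0.088
```

```bash
python3 go.py carrier 4 .148; python3 chk.py c12
```

```text
target [ 0.6291 -0.0488  0.148 ] now [ 0.6297 -0.0472  0.1553] t 23.13 grip 0.088 F [ 0.5  0.1 -1.6]
shift units [-0.02 -0.06 -0.24] turn units [ 0.    0.03 -0.02]
[[0.4835, -0.0366, -0.0804], [0.6908, -0.05, -0.0677], [0.4975, -0.0374, -0.084]]
```

View pics/c12.png

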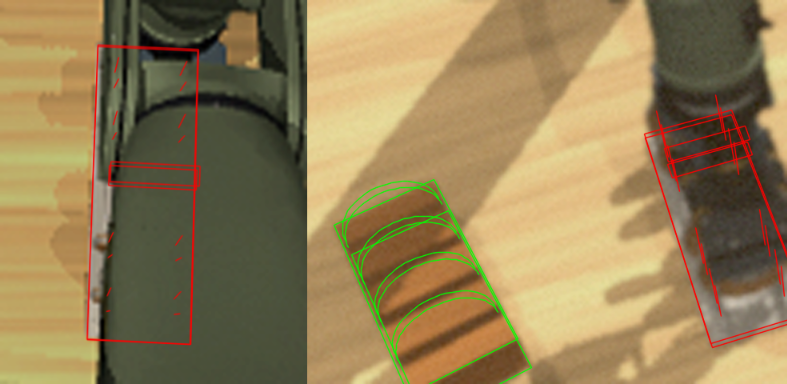

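Seat it, release, then go up and clear to look.

Request:
play_rows --pt "0 0 0 0 -0.03 -0.1 -1" --pt "0 0 0 0 0 -0.1 -1" --pt "0 0 0 0 0 -0.03 -1" --pt "0 0 0 0 0 0 -1"

```text
clock: 23.57
tool_pos: [0.6289, -0.0479, 0.147]
tcp_rot: [0.724, 0.689, -0.0, -0.0]
contact_force: [-0.5, -0.2, -1.0]
grip_width: 0.089
```

Request:
play_rows --pt "0 0 0 0 0 0 -0.4" --pt "0 0 0 0 0 0 -0.4" --pt "0 0 0 0 0 0 -0.4" --pt "0 0 0 0 0 0 -0.4" --pt "0 0 0 0 0 0.3 -0.4"

```text
clock: 23.98
tool_pos: [0.6282, -0.0478, 0.1552]
tcp_rot: [0.724, 0.689, -0.001, -0.001]
contact_force: [-0.5, -0.6, -0.2]
grip_width: 0.298
```

Request:
play_rows --pt "0 0 0 0 0 0.8 -0.4" --pt "0 0 0 0 0 1 -0.4" --pt "0 0 0 0 0 1 -0.4" --pt "0 0 0 -0.2 -0.8 0.5 -0.4" --pt "0 0 0 -0.5 -1 0 -0.4"

```text
clock: 24.4
tool_pos: [0.6112, -0.1012, 0.261]
tcp_rot: [0.723, 0.691, 0.004, 0.004]
contact_force: [0.6, -1.3, -0.3]
grip_width: 0.3
```

Request:
play_rows --pt "0 0 0 -0.6 -1 0 -0.4" --pt "0 0 0 -0.6 -1 0 -0.4" --pt "0 0 0 -0.6 -1 0 -0.4" --pt "0 0 0 0 0 0 -0.4"

```text
clock: 24.73
tool_pos: [0.5513, -0.1963, 0.2565]
tcp_rot: [0.726, 0.688, -0.001, 0.001]
contact_force: [0.0, 1.1, -0.7]
grip_width: 0.299
```

```bash
python3 go.py carrier 0 .230; python3 chk.py c13
```

```text
target [ 0.5342 -0.044   0.23  ] now [ 0.5513 -0.1963  0.2565] t 24.73 grip 0.299 F [ 0.   1.1 -0.7]
shift units [-0.57  5.08 -0.88] turn units [ 0.04 -0.01  0.04]
[[0.5372, -0.0439, -0.0457], [0.5373, -0.0441, -0.0426], [0.5371, -0.0435, -0.0515]]
```

View pics/c13.png

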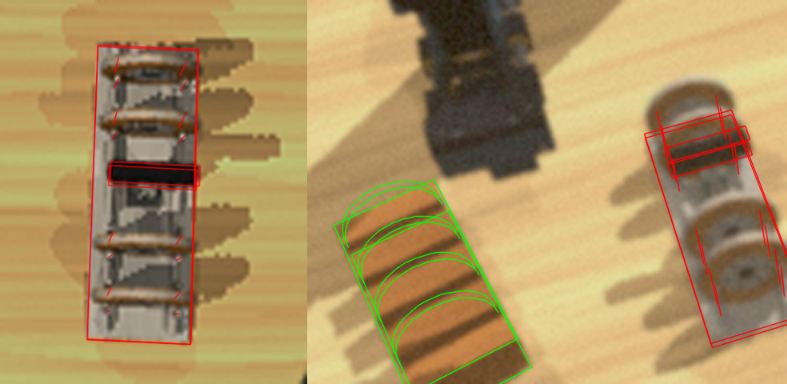

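Request:
play_rows --pt "0 0 0 -0.1 0.7 0 -0.36" --pt "0 0 0 -0.1 0.9 0 -0.36" --pt "0 0 0 -0.1 0.9 0 -0.36" --pt "0 0 0 -0.1 0.9 0 -0.36" --pt "0 0 0 -0.1 0.9 -0.2 -0.36"

```text
clock: 25.25
tool_pos: [0.5401, -0.0604, 0.2507]
tcp_rot: [0.724, 0.69, 0.001, 0.001]
contact_force: [1.0, 0.3, -0.1]
grip_width: 0.32
```

Request:
play_rows --pt "0 0 0 -0.07 0.6 -0.4 -0.36" --pt "0 0 0 0 0.2 -0.3 -0.36" --pt "0 0 0 0 0 0 -0.36" --pt "0 0 0 0 0 0 -0.36" --pt "0 0 0 0 0 0 -0.36"

```text
clock: 25.67
tool_pos: [0.5377, -0.0394, 0.2287]
tcp_rot: [0.724, 0.689, 0.0, 0.001]
contact_force: [0.3, -0.7, -0.1]
grip_width: 0.319
```

```bash
python3 go.py carrier 0 .156
```

```text
target [ 0.5342 -0.044   0.156 ] now [ 0.5377 -0.0394  0.2287] t 25.67 grip 0.319 F [ 0.3 -0.7 -0.1]
shift units [-0.12 -0.15 -2.42] turn units [ 0.01  0.01 -0.02]
```

Request:
play_rows --pt "0 0 0 -0.12 -0.15 -0.2 -0.36" --pt "0 0 0 0 0 -0.7 -0.36" --pt "0 0 0 0 0 -0.7 -0.36" --pt "0 0 0 0 0 -0.5 -0.36" --pt "0 0 0 0 0 -0.25 -0.36"

```text
clock: 26.08
tool_pos: [0.5324, -0.0445, 0.156]
tcp_rot: [0.725, 0.689, -0.001, -0.001]
contact_force: [0.5, -0.1, 0.3]
grip_width: 0.315
```

Request:
play_rows --pt "0 0 0 0 0 0 -0.36" --pt "0 0 0 0 0 0 -0.36" --pt "0 0 0 0 0 0 -0.36" --pt "0 0 0 0 0 0 -0.36"

```text
clock: 26.42
tool_pos: [0.5342, -0.0437, 0.159]
tcp_rot: [0.724, 0.689, 0.001, 0.001]
contact_force: [-0.2, 0.2, -0.2]
grip_width: 0.322
```

```bash
python3 go.py carrier 0 .156;python3 -c "
from h import *
d=snap('scene');crop(d['image'],220,140,320,270,5,'q3')"
```

```text
target [ 0.5342 -0.044   0.156 ] now [ 0.5342 -0.0437  0.159 ] t 26.42 grip 0.322 F [-0.2  0.2 -0.2]
shift units [ 0.   -0.01 -0.1 ] turn units [ 0.    0.04 -0.02]
```

View pics/q3.png

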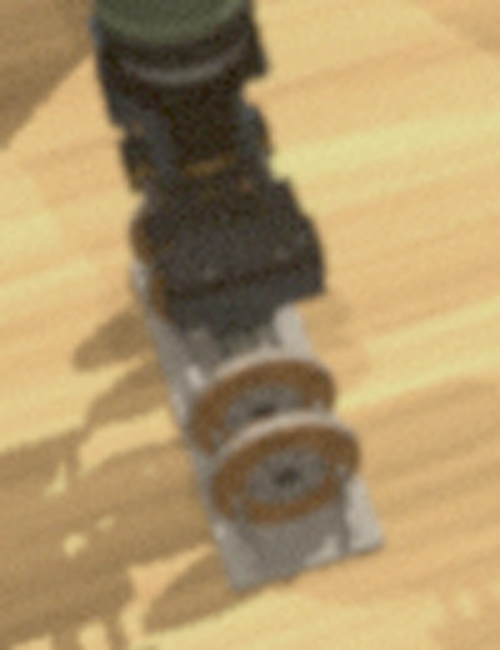

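Now I'll close on the handle.

Request:
play_rows --pt "0 0 0 0 0 -0.07 -0.36" --pt "0 0 0 0 0 0 -1" --pt "0 0 0 0 0 0 -1" --pt "0 0 0 0 0 0 -1" --pt "0 0 0 0 0 0 -1" --grip_force 45

```text
clock: 26.88
tool_pos: [0.5346, -0.0434, 0.1562]
tcp_rot: [0.724, 0.689, 0.001, 0.001]
contact_force: [4.2, -0.6, -1.0]
grip_width: 0.173
```

Request:
play_rows --pt "0 0 0 0 0 0 -1" --pt "0 0 0 0 0 0 -1" --pt "0 0 0 0 0 0.1 -1" --pt "0 0 0 0 0 0.1 -1" --pt "0 0 0 0 0 0.1 -1"

```text
clock: 27.3
tool_pos: [0.5335, -0.0434, 0.165]
tcp_rot: [0.724, 0.689, 0.0, 0.0]
contact_force: [3.1, -0.2, -2.2]
grip_width: 0.172
```

Request:
play_rows --pt "0 0 0 0.03 0 0.2 -1" --pt "0 0 0 0 0 0.2 -1" --pt "0 0 0 0 0 0.2 -1" --pt "0 0 0 0 0 0.2 -1" --pt "0 0 0 0 0 0.2 -1"

```text
clock: 27.72
tool_pos: [0.5334, -0.0433, 0.1947]
tcp_rot: [0.724, 0.689, -0.001, -0.001]
contact_force: [0.8, -1.1, -7.1]
grip_width: 0.176
```

Request:
play_rows --pt "0 0 0 0 0 0.15 -1" --pt "0 0 0 0 0 0.15 -1" --pt "0 0 0 0 0 0.15 -1" --pt "0 0 0 0 0 0.15 -1" --pt "0 0 0 0 0 0.1 -1"

```text
clock: 28.13
tool_pos: [0.534, -0.0433, 0.2159]
tcp_rot: [0.724, 0.689, -0.0, -0.0]
contact_force: [0.1, -0.0, -8.0]
grip_width: 0.17
```

```bash
python3 go.py carrier 0 .256;python3 -c "
from h import *
d=snap('scene');crop(d['image'],220,140,320,270,5,'q4')"
```

```text
target [ 0.5342 -0.044   0.256 ] now [ 0.534  -0.0433  0.2159] t 28.13 grip 0.17 F [ 0.1 -0.  -8. ]
shift units [ 0.01 -0.02  1.34] turn units [-0.   -0.01 -0.02]
```

View pics/q4.png

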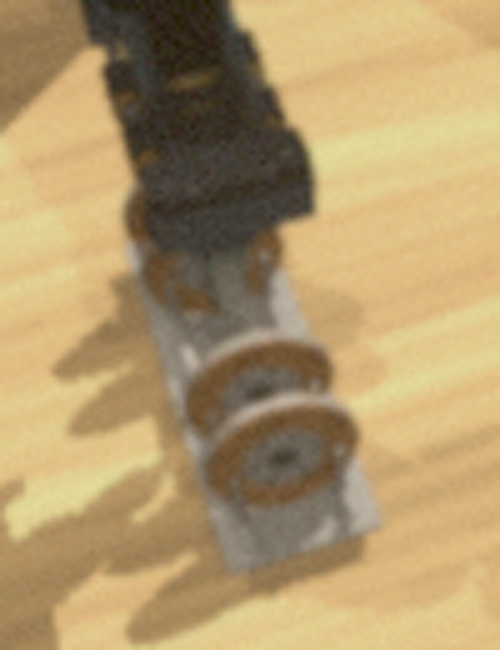

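Lifted level, with Fz near −8 N. Raise it to 105 mm above slack and hold.

Request:
play_rows --pt "0 0 0 0 0 0.2 -1" --pt "0 0 0 0 0 0.3 -1" --pt "0 0 0 0 0 0.3 -1" --pt "0 0 0 0 0 0.3 -1" --pt "0 0 0 0 0 0.2 -1"

```text
clock: 28.6
tool_pos: [0.5349, -0.0434, 0.2566]
tcp_rot: [0.724, 0.689, 0.001, 0.001]
contact_force: [0.4, -0.7, -6.5]
grip_width: 0.172
```

Request:
play_rows --pt "0 0 0 0 0 0.1 -1" --pt "0 0 0 0 0 0 -1" --pt "0 0 0 0 0 0 -1" --pt "0 0 0 0 0 0 -1" --pt "0 0 0 0 0 0 -1"

```text
clock: 29.02
tool_pos: [0.534, -0.0434, 0.2571]
tcp_rot: [0.724, 0.689, -0.0, -0.001]
contact_force: [0.5, -0.1, -8.3]
grip_width: 0.173
```

Request:
play_rows --pt "0 0 0 0 0 0 -1" --pt "0 0 0 0 0 0 -1" --pt "0 0 0 0 0 0 -1" --pt "0 0 0 0 0 0 -1" --pt "0 0 0 0 0 0 -1"

```text
clock: 29.43
tool_pos: [0.5344, -0.0434, 0.2577]
tcp_rot: [0.724, 0.689, -0.0, 0.0]
contact_force: [-0.0, -0.5, -8.1]
grip_width: 0.174
```

```bash
python3 go.py carrier 0 .256;python3 -c "
from h import *
d=snap('scene');crop(d['image'],220,140,320,270,5,'q5')"
```

```text
target [ 0.5342 -0.044   0.256 ] now [ 0.5344 -0.0434  0.2577] t 29.43 grip 0.174 F [-0.  -0.5 -8.1]
shift units [-0.01 -0.02 -0.06] turn units [ 0.   -0.   -0.02]
```

View pics/q5.png

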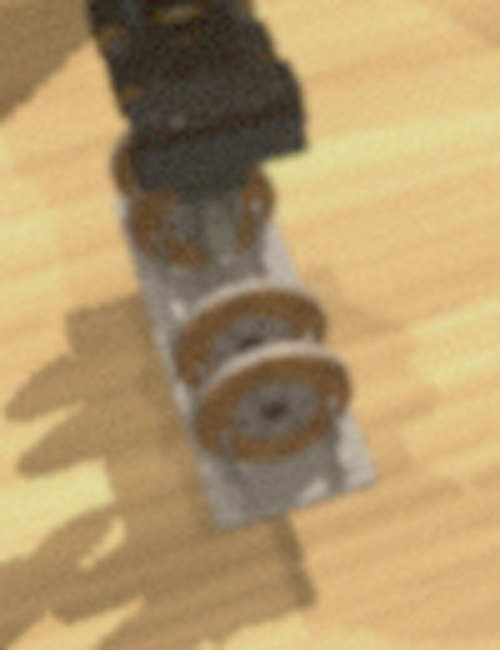

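Request:
play_rows --pt "0 0 0 0 0 0 -1" --pt "0 0 0 0 0 0 -1" --pt "0 0 0 0 0 0 -1" --pt "0 0 0 0 0 0 -1" --pt "0 0 0 0 0 0 -1"

```text
clock: 29.9
tool_pos: [0.5344, -0.0434, 0.2578]
tcp_rot: [0.724, 0.689, 0.0, 0.0]
contact_force: [-0.1, -0.7, -7.7]
grip_width: 0.171
```

Request:
play_rows --pt "0 0 0 0 0 0 -1" --pt "0 0 0 0 0 0 -1" --pt "0 0 0 0 0 0 -1" --pt "0 0 0 0 0 0 -1" --pt "0 0 0 0 0 0 -1"

```text
clock: 30.32
tool_pos: [0.5343, -0.0434, 0.2578]
tcp_rot: [0.724, 0.689, 0.0, 0.0]
contact_force: [0.4, 0.4, -7.8]
grip_width: 0.169
```

Request:
play_rows --pt "0 0 0 0 0 0 -1" --pt "0 0 0 0 0 0 -1" --pt "0 0 0 0 0 0 -1" --pt "0 0 0 0 0 0 -1" --pt "0 0 0 0 0 0 -1"

```text
clock: 30.73
tool_pos: [0.5343, -0.0434, 0.2578]
tcp_rot: [0.724, 0.689, 0.0, 0.0]
contact_force: [-0.1, -0.7, -8.4]
grip_width: 0.172
```

Request:
play_rows --pt "0 0 0 0 0 0 -1" --pt "0 0 0 0 0 0 -1" --pt "0 0 0 0 0 0 -1" --pt "0 0 0 0 0 0 -1" --pt "0 0 0 0 0 0 -1"

```text
clock: 31.15
tool_pos: [0.5343, -0.0434, 0.2578]
tcp_rot: [0.724, 0.689, 0.0, 0.0]
contact_force: [0.5, 0.0, -7.5]
grip_width: 0.176
```

Request:
play_rows --pt "0 0 0 0 0 0 -1" --pt "0 0 0 0 0 0 -1" --pt "0 0 0 0 0 0 -1" --pt "0 0 0 0 0 0 -1" --pt "0 0 0 0 0 0 -1"

```text
clock: 31.57
tool_pos: [0.5344, -0.0434, 0.2578]
tcp_rot: [0.724, 0.689, 0.0, 0.0]
contact_force: [-0.1, -0.2, -7.8]
grip_width: 0.176
```

Request:
play_rows --pt "0 0 0 0 0 0 -1" --pt "0 0 0 0 0 0 -1" --pt "0 0 0 0 0 0 -1" --pt "0 0 0 0 0 0 -1" --pt "0 0 0 0 0 0 -1"

```text
clock: 31.98
tool_pos: [0.5343, -0.0434, 0.2578]
tcp_rot: [0.724, 0.689, 0.0, 0.0]
contact_force: [0.3, 0.3, -8.1]
grip_width: 0.174
```

Request:
play_rows --pt "0 0 0 0 0 0 -1" --pt "0 0 0 0 0 0 -1" --pt "0 0 0 0 0 0 -1" --pt "0 0 0 0 0 0 -1" --pt "0 0 0 0 0 0 -1"

```text
clock: 32.4
tool_pos: [0.5344, -0.0434, 0.2578]
tcp_rot: [0.724, 0.689, 0.0, 0.0]
contact_force: [0.7, 0.6, -7.9]
grip_width: 0.174
```

Request:
play_rows --pt "0 0 0 0 0 0 -1" --pt "0 0 0 0 0 0 -1" --pt "0 0 0 0 0 0 -1" --pt "0 0 0 0 0 0 -1" --pt "0 0 0 0 0 0 -1"

```text
clock: 32.82
tool_pos: [0.5344, -0.0434, 0.2578]
tcp_rot: [0.724, 0.689, 0.0, 0.0]
contact_force: [-0.1, 0.1, -9.0]
grip_width: 0.17
```

Request:
play_rows --pt "0 0 0 0 0 0 -1" --pt "0 0 0 0 0 0 -1" --pt "0 0 0 0 0 0 -1" --pt "0 0 0 0 0 0 -1" --pt "0 0 0 0 0 0 -1"

```text
clock: 33.23
tool_pos: [0.5344, -0.0434, 0.2578]
tcp_rot: [0.724, 0.689, 0.0, 0.0]
contact_force: [0.2, 0.3, -8.3]
grip_width: 0.178
```

```bash
python3 go.py carrier 0 .156;python3 -c "
from h import *
d=snap('scene');crop(d['image'],220,140,320,270,5,'q6')
d=snap('top');crop(d['image'],290,160,410,280,4,'q6t')"
```

```text
target [ 0.5342 -0.044   0.156 ] now [ 0.5344 -0.0434  0.2578] t 33.23 grip 0.178 F [ 0.2  0.3 -8.3]
shift units [-0.01 -0.02 -3.39] turn units [ 0.    0.   -0.02]
```

View pics/q6.png

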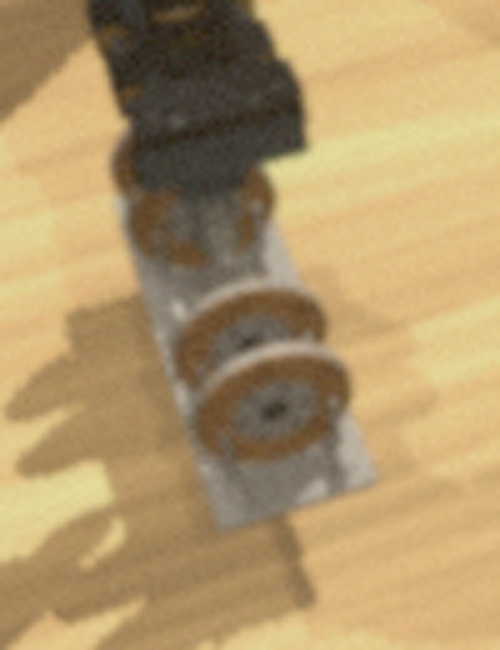

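Request:
play_rows --pt "0 0 0 0 0 -0.1 -1" --pt "0 0 0 0 0 -0.2 -1" --pt "0 0 0 0 0 -0.25 -1" --pt "0 0 0 0 0 -0.25 -1" --pt "0 0 0 0 0 -0.2 -1"

```text
clock: 33.75
tool_pos: [0.5338, -0.0433, 0.2263]
tcp_rot: [0.724, 0.689, -0.001, -0.001]
contact_force: [-0.2, -0.3, -8.7]
grip_width: 0.174
```

Request:
play_rows --pt "0 0 0 0 0 -0.2 -1" --pt "0 0 0 0 0 -0.15 -1" --pt "0 0 0 0 0 -0.15 -1" --pt "0 0 0 0 0 -0.15 -1" --pt "0 0 0 0 0 -0.15 -1"

```text
clock: 34.17
tool_pos: [0.5345, -0.0434, 0.2035]
tcp_rot: [0.724, 0.689, 0.0, 0.0]
contact_force: [-0.0, 0.3, -9.0]
grip_width: 0.172
```

Request:
play_rows --pt "0 0 0 0 0 -0.2 -1" --pt "0 0 0 0 0 -0.2 -1" --pt "0 0 0 0 0 -0.2 -1" --pt "0 0 0 0 0 -0.2 -1" --pt "0 0 0 0 0 -0.2 -1"

```text
clock: 34.58
tool_pos: [0.5346, -0.0434, 0.1737]
tcp_rot: [0.724, 0.689, 0.0, 0.0]
contact_force: [-1.7, -0.9, -4.0]
grip_width: 0.175
```

Request:
play_rows --pt "0 0 0 0 0 -0.2 -1" --pt "0 0 0 0 0 -0.15 -1" --pt "0 0 0 0 0 0 -1" --pt "0 0 0 0 0 0 -1" --pt "0 0 0 0 0 0 -1"

```text
clock: 35.0
tool_pos: [0.5346, -0.0434, 0.1637]
tcp_rot: [0.724, 0.689, 0.0, 0.0]
contact_force: [-1.0, 0.3, -2.1]
grip_width: 0.175
```

```bash
python3 go.py carrier 0 .156
```

```text
target [ 0.5342 -0.044   0.156 ] now [ 0.5346 -0.0434  0.1637] t 35.0 grip 0.175 F [-1.   0.3 -2.1]
shift units [-0.01 -0.02 -0.26] turn units [ 0.    0.01 -0.02]
```

Request:
play_rows --pt "0 0 0 0 0 -0.1 -1" --pt "0 0 0 0 0 -0.1 -1" --pt "0 0 0 0 0 -0.03 -1" --pt "0 0 0 0 0 0 -1" --pt "0 0 0 0 0 0 -1"

```text
clock: 35.42
tool_pos: [0.5346, -0.0434, 0.1565]
tcp_rot: [0.724, 0.689, 0.0, 0.0]
contact_force: [-0.2, 0.1, -1.0]
grip_width: 0.176
```

Request:
play_rows --pt "0 0 0 0 0 0 -0.4" --pt "0 0 0 0 0 0 -0.36" --pt "0 0 0 0 0 0 -0.36" --pt "0 0 0 0 0 0 -0.36" --pt "0 0 0 0 0 0 -0.36" --grip_force 25

```text
clock: 35.83
tool_pos: [0.5345, -0.0434, 0.1565]
tcp_rot: [0.724, 0.689, 0.0, 0.0]
contact_force: [0.0, 0.0, -0.2]
grip_width: 0.323
```

Request:
play_rows --pt "0 0 0 0 0 0.4 -0.36" --pt "0 0 0 0 0 0.8 -0.36" --pt "0 0 0 0 0 1 -0.36" --pt "0 0 0 0 0 0.8 -0.36" --pt "0 0 0 0 -0.6 0.3 -0.36"

```text
clock: 36.25
tool_pos: [0.5358, -0.0598, 0.2593]
tcp_rot: [0.724, 0.69, 0.003, 0.002]
contact_force: [1.5, 0.2, -0.4]
grip_width: 0.32
```

Request:
play_rows --pt "0 0 0 0 -1 0 -0.36" --pt "0 0 0 0 -1 0 -0.36" --pt "0 0 0 0 -1 0 -0.36" --pt "0 0 0 0 -0.8 0 -0.36" --pt "0 0 0 0 0 0 -0.36"

```text
clock: 36.67
tool_pos: [0.5344, -0.1792, 0.2554]
tcp_rot: [0.726, 0.688, -0.001, 0.001]
contact_force: [0.0, 0.8, 0.0]
grip_width: 0.32
```

```bash
python3 chk.py c14;  python3 go.py carrier 1 .230;
```

```text
[[0.5347, -0.0444, -0.0412], [0.5343, -0.0421, -0.0311], [0.5348, -0.0441, -0.0408]]
target [ 0.4393 -0.0392  0.23  ] now [ 0.5342 -0.176   0.2552] t 36.77 grip 0.323 F [-0.8  0.2 -0.7]
shift units [-3.16  4.56 -0.84] turn units [-0.01 -0.    0.01]
```

View pics/c14.png

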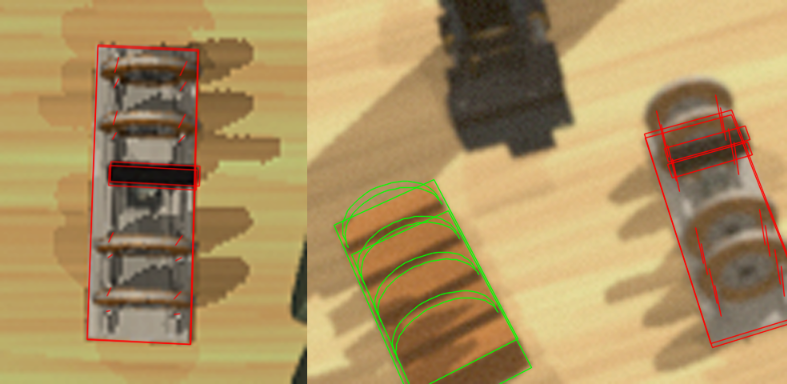

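```bash
python3 - <<'E'
import json
P=json.load(open('P.json'));P['carrier']=[.5346,-.0441,-.045];json.dump(P,open('P.json','w'))
E
python3 go.py carrier 1 .255; for i in 1 2 3 4; do python3 go.py rack $i .25 | head -1;done
```

```text
target [ 0.4397 -0.0398  0.255 ] now [ 0.5342 -0.176   0.2552] t 36.77 grip 0.323 F [-0.8  0.2 -0.7]
shift units [-3.15  4.54 -0.01] turn units [-0.01 -0.    0.09]
target [0.4482 0.2691 0.25  ] now [ 0.5342 -0.176   0.2552] t 36.77 grip 0.323 F [-0.8  0.2 -0.7]
target [0.4927 0.2757 0.25  ] now [ 0.5342 -0.176   0.2552] t 36.77 grip 0.323 F [-0.8  0.2 -0.7]
target [0.5373 0.2823 0.25  ] now [ 0.5342 -0.176   0.2552] t 36.77 grip 0.323 F [-0.8  0.2 -0.7]
target [0.5818 0.2889 0.25  ] now [ 0.5342 -0.176   0.2552] t 36.77 grip 0.323 F [-0.8  0.2 -0.7]
```

Request:
play_rows --pt "0 0 0 -0.5 0.5 0 -0.36" --pt "0 0 0 -0.6 0.9 0 -0.36" --pt "0 0 0 -0.6 0.9 0 -0.36" --pt "0 0 0 -0.6 0.9 0 -0.36" --pt "0 0 0 -0.5 0.8 -0.2 -0.36"

```text
clock: 37.18
tool_pos: [0.4492, -0.0531, 0.2501]
tcp_rot: [0.724, 0.69, 0.001, 0.0]
contact_force: [0.2, 0.4, 0.5]
grip_width: 0.321
```

Request:
play_rows --pt "0 0 0 -0.3 0.5 -0.4 -0.36" --pt "0 0 0 0 0.1 -0.2 -0.36" --pt "0 0 0 0 0 0 -0.36" --pt "0 0 0 0 0 0 -0.36" --pt "0 0 0 0 0 0 -0.36"

```text
clock: 37.6
tool_pos: [0.4425, -0.0378, 0.2318]
tcp_rot: [0.724, 0.689, 0.0, 0.001]
contact_force: [-0.1, 0.5, -0.2]
grip_width: 0.322
```

```bash
python3 go.py carrier 1 .146
```

```text
target [ 0.4397 -0.0398  0.146 ] now [ 0.4425 -0.0378  0.2318] t 37.6 grip 0.322 F [-0.1  0.5 -0.2]
shift units [-0.09 -0.07 -2.86] turn units [0.01 0.02 0.07]
```

Request:
play_rows --pt "0 0 0.07 -0.08 -0.07 -0.4 -0.36" --pt "0 0 0 0 0 -0.8 -0.36" --pt "0 0 0 0 0 -0.8 -0.36" --pt "0 0 0 0 0 -0.5 -0.36" --pt "0 0 0 0 0 -0.3 -0.36"

```text
clock: 38.02
tool_pos: [0.4391, -0.0403, 0.146]
tcp_rot: [0.723, 0.691, -0.001, -0.001]
contact_force: [-0.4, -1.0, -0.1]
grip_width: 0.318
```

Request:
play_rows --pt "0 0 0 0 0 0 -0.36" --pt "0 0 0 0 0 0 -0.36" --pt "0 0 0 0 0 0 -0.36" --pt "0 0 0 0 0 0 -0.36"

```text
clock: 38.35
tool_pos: [0.4398, -0.0397, 0.1484]
tcp_rot: [0.723, 0.691, 0.001, 0.001]
contact_force: [-0.9, 0.8, 0.4]
grip_width: 0.322
```

```bash
python3 go.py carrier 1 .146;python3 -c "
from h import *
d=snap('scene');crop(d['image'],220,140,320,270,5,'q7')"
```

```text
target [ 0.4397 -0.0398  0.146 ] now [ 0.4398 -0.0397  0.1484] t 38.35 grip 0.322 F [-0.9  0.8  0.4]
shift units [-0.   -0.   -0.08] turn units [ 0.    0.04 -0.  ]
```

View pics/q7.png

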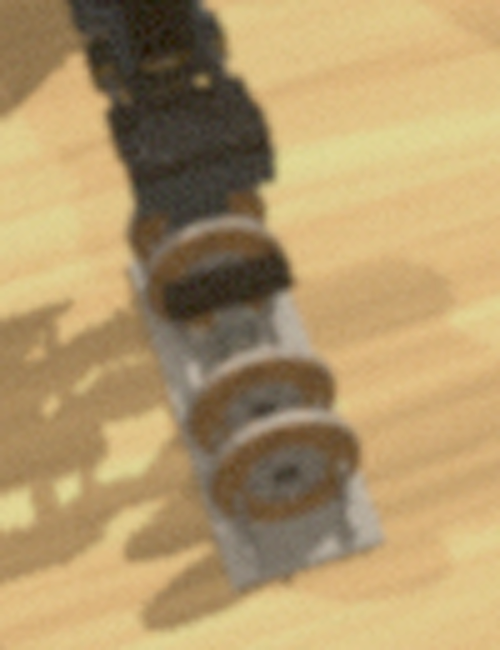

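Request:
play_rows --pt "0 0 0 0 0 -0.05 -0.36" --pt "0 0 0 0 0 0 -1" --pt "0 0 0 0 0 0 -1" --pt "0 0 0 0 0 0 -1" --pt "0 0 0 0 0 0 -1"

```text
clock: 38.82
tool_pos: [0.439, -0.0395, 0.146]
tcp_rot: [0.723, 0.691, 0.0, 0.0]
contact_force: [0.6, 0.3, 0.9]
grip_width: 0.085
```

Request:
play_rows --pt "0 0 0 0 0 0.2 -1" --pt "0 0 0 0 0 0.6 -1" --pt "0 0 0 0 0 0.9 -1" --pt "0 0 0 0 0 0.9 -1" --pt "0 0 0 0 0.2 0.9 -1"

```text
clock: 39.23
tool_pos: [0.4385, -0.0339, 0.2522]
tcp_rot: [0.723, 0.691, -0.0, -0.0]
contact_force: [0.1, -1.1, -2.4]
grip_width: 0.087
```

Request:
play_rows --pt "0 0 0.4 0 0.6 0 -1" --pt "0 0 0.4 0 0.9 0 -1" --pt "0 0 0.4 0 0.9 0 -1" --pt "0 0 0.4 0 0.9 0 -1" --pt "0 0 0.3 0 0.9 0 -1"

```text
clock: 39.65
tool_pos: [0.4385, 0.0936, 0.2512]
tcp_rot: [0.675, 0.738, 0.0, 0.0]
contact_force: [0.0, -0.5, -1.7]
grip_width: 0.084
```

```bash
python3 chk.py c15;  python3 go.py rack 1 .25
```

```text
[[0.5348, -0.0443, -0.0423], [0.5349, -0.0446, -0.045], [0.5346, -0.0439, -0.0428]]
target [0.4482 0.2691 0.25  ] now [0.4388 0.0952 0.2511] t 39.75 grip 0.089 F [ 0.7 -0.4 -1. ]
shift units [ 0.32  5.79 -0.04] turn units [-0.02  0.    0.8 ]
```

View pics/c15.png

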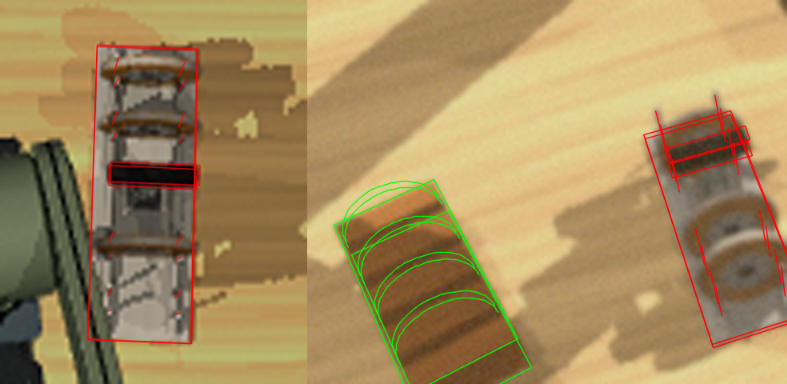

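Request:
play_rows --pt "0 0 0.3 0.05 0.9 0 -1" --pt "0 0 0.3 0.05 0.9 0 -1" --pt "0 0 0.2 0.05 0.9 0 -1" --pt "0 0 0 0.05 0.9 0 -1" --pt "0 0 0 0.05 0.9 0 -1"

```text
clock: 40.17
tool_pos: [0.4464, 0.2279, 0.251]
tcp_rot: [0.655, 0.756, -0.0, 0.0]
contact_force: [1.6, 0.3, -1.1]
grip_width: 0.085
```

Request:
play_rows --pt "0 0 0 0.05 0.8 0 -1" --pt "0 0 0 0 0.45 0 -1" --pt "0 0 0 0 0 0 -1" --pt "0 0 0 0 0 0 -1" --pt "0 0 0 0 0 0 -1"

```text
clock: 40.58
tool_pos: [0.4477, 0.2638, 0.2507]
tcp_rot: [0.655, 0.756, -0.001, 0.0]
contact_force: [0.3, 0.1, -1.4]
grip_width: 0.082
```

Request:
play_rows --pt "0 0 0 0 0 0 -1" --pt "0 0 0 0 0 0 -1"

```text
clock: 40.75
tool_pos: [0.448, 0.2639, 0.251]
tcp_rot: [0.655, 0.756, -0.0, 0.0]
contact_force: [1.0, -0.1, -1.7]
grip_width: 0.082
```

```bash
python3 go.py rack 1 .147; cat > chkr.py <<'E'
import sys,json
from h import *
P=json.load(open("P.json")); t=snap("top");s=snap("scene"); Q={'rack':P['rack']}
overlay(t,Q,(205,175,305,275),4,"_a"); overlay(s,Q,(320,115,420,215),4,"_b")
cv2.imwrite(f"pics/{sys.argv[1]}.png",np.hstack([cv2.imread("pics/_a.png"),cv2.imread("pics/_b.png")]))
E
python3 chkr.py r1
```

```text
target [0.4482 0.2691 0.147 ] now [0.448  0.2639 0.251 ] t 40.75 grip 0.082 F [ 1.  -0.1 -1.7]
shift units [ 0.01  0.17 -3.47] turn units [0.01 0.   0.07]
```

View pics/r1.png

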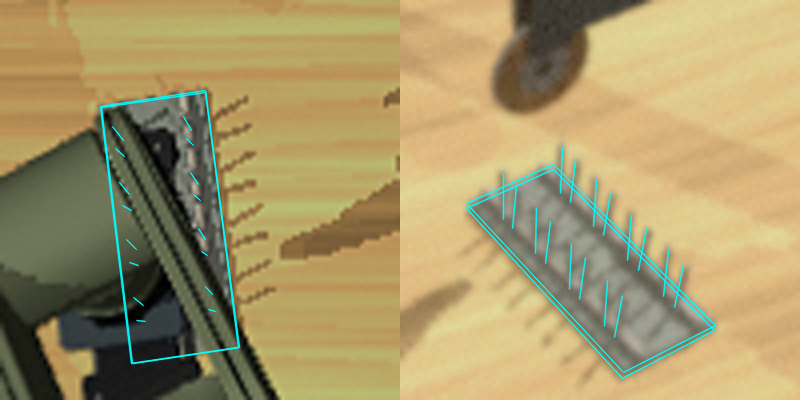

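Request:
play_rows --pt "0 0 0.07 0.01 0.17 -0.4 -1" --pt "0 0 0 0 0 -0.6 -1" --pt "0 0 0 0 0 -0.4 -1" --pt "0 0 0 0 0 0 -1" --pt "0 0 0 0 0 0 -1"

```text
clock: 41.27
tool_pos: [0.4481, 0.2698, 0.2087]
tcp_rot: [0.653, 0.758, -0.001, -0.0]
contact_force: [-0.4, 0.1, -0.3]
grip_width: 0.087
```

```bash
python3 go.py rack 1 .147; python3 chkr.py r2
```

```text
target [0.4482 0.2691 0.147 ] now [0.4481 0.2698 0.2087] t 41.27 grip 0.087 F [-0.4  0.1 -0.3]
shift units [ 0.   -0.02 -2.06] turn units [ 0.01 -0.01 -0.01]
```

View pics/r2.png

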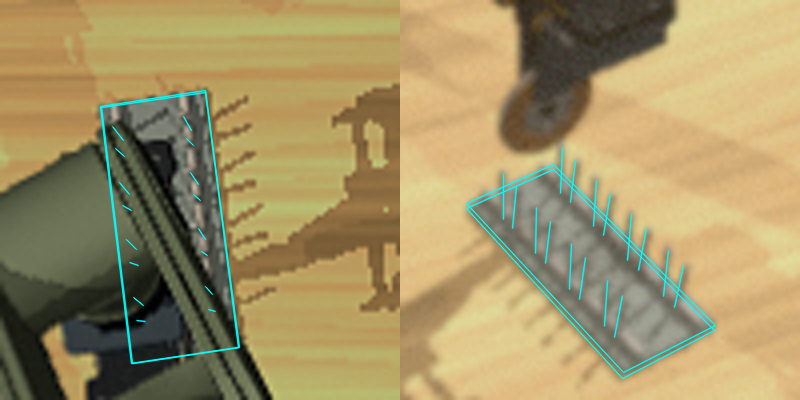

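Request:
play_rows --pt "0 0 0 0 0 -0.3 -1" --pt "0 0 0 0 0 -0.4 -1" --pt "0 0 0 0 0 -0.4 -1" --pt "0 0 0 0 0 -0.4 -1" --pt "0 0 0 0 0 -0.2 -1"

```text
clock: 41.78
tool_pos: [0.4479, 0.2698, 0.1567]
tcp_rot: [0.653, 0.758, -0.001, -0.0]
contact_force: [0.4, -0.3, -0.8]
grip_width: 0.088
```

Request:
play_rows --pt "0 0 0 0 0 -0.1 -1" --pt "0 0 0 0 0 0 -1" --pt "0 0 0 0 0 0 -1"

```text
clock: 42.03
tool_pos: [0.4486, 0.2703, 0.1553]
tcp_rot: [0.653, 0.758, 0.0, 0.0]
contact_force: [0.5, -1.4, -0.9]
grip_width: 0.085
```

```bash
python3 go.py rack 1 .147; python3 chkr.py r3
```

```text
target [0.4482 0.2691 0.147 ] now [0.4486 0.2703 0.1553] t 42.03 grip 0.085 F [ 0.5 -1.4 -0.9]
shift units [-0.01 -0.04 -0.28] turn units [-0.01  0.01 -0.02]
```

View pics/r3.png

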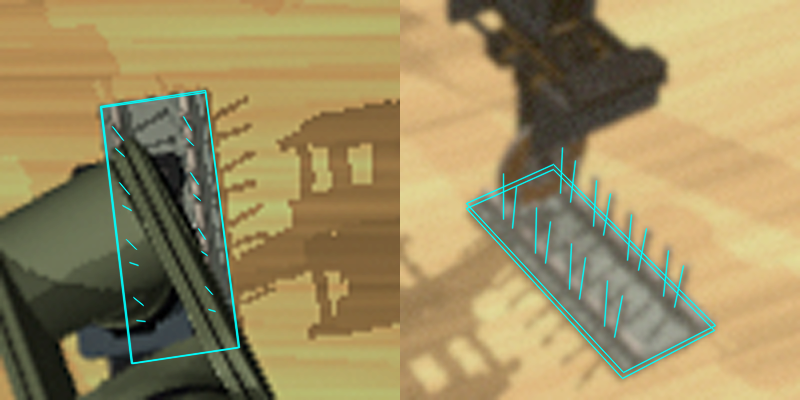

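No contact, and the disc is between the tines. Seat and release.

Request:
play_rows --pt "0 0 0 0 -0.04 -0.1 -1" --pt "0 0 0 0 0 -0.1 -1" --pt "0 0 0 0 0 -0.05 -1" --pt "0 0 0 0 0 0 -1"

```text
clock: 42.47
tool_pos: [0.448, 0.2688, 0.147]
tcp_rot: [0.653, 0.758, -0.0, -0.0]
contact_force: [0.0, -0.9, -1.6]
grip_width: 0.085
```

Request:
play_rows --pt "0 0 0 0 0 0 -0.4" --pt "0 0 0 0 0 0 -0.4" --pt "0 0 0 0 0 0 -0.4" --pt "0 0 0 0 0 0 -0.4" --pt "0 0 0 0 0 0.3 -0.4"

```text
clock: 42.88
tool_pos: [0.4475, 0.2685, 0.1554]
tcp_rot: [0.653, 0.758, -0.001, -0.001]
contact_force: [0.4, 0.4, 0.1]
grip_width: 0.305
```

Request:
play_rows --pt "0 0 0 0 0 0.8 -0.4" --pt "0 0 0 0 0 1 -0.36" --pt "0 0 0 0 0 1 -0.36" --pt "0 0 0 0 -0.5 0.5 -0.36" --pt "0 0 0 0 -1 0 -0.36"

```text
clock: 43.3
tool_pos: [0.4504, 0.2263, 0.2602]
tcp_rot: [0.651, 0.759, 0.005, 0.002]
contact_force: [1.2, 0.1, -0.9]
grip_width: 0.32
```

Request:
play_rows --pt "0 0 -0.4 0 -1 0 -0.36" --pt "0 0 -0.4 0 -1 0 -0.36" --pt "0 0 -0.4 0.1 -1 0 -0.36" --pt "0 0 -0.4 0.1 -1 0 -0.36" --pt "0 0 0 0 0 0 -0.36"

```text
clock: 43.72
tool_pos: [0.4543, 0.1001, 0.2563]
tcp_rot: [0.695, 0.719, -0.0, 0.001]
contact_force: [-1.4, 0.4, 0.6]
grip_width: 0.32
```

```bash
python3 chkr.py r4; python3 chk.py c16;  python3 go.py carrier 2 .25
```

```text
[[0.5345, -0.0441, -0.0425], [0.5345, -0.0444, -0.0446], [0.5344, -0.0438, -0.043]]
target [ 0.4847 -0.0419  0.25  ] now [0.4543 0.1046 0.2558] t 43.92 grip 0.322 F [-0.5 -0.3  0.7]
shift units [ 1.01 -4.88 -0.19] turn units [-0.01  0.01 -1.18]
```

View pics/r4.png

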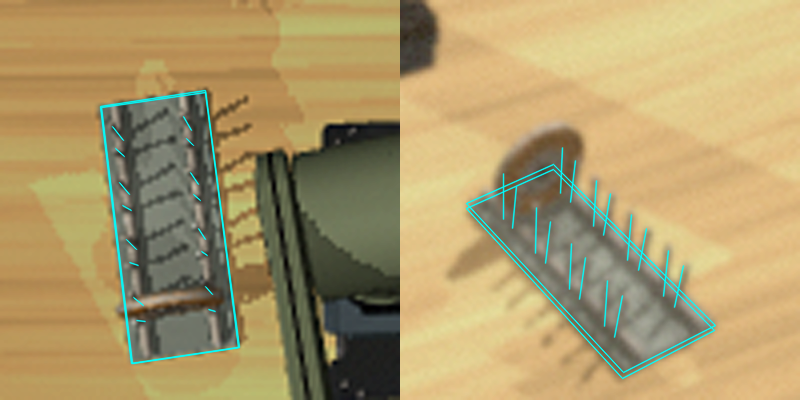

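View pics/c16.png

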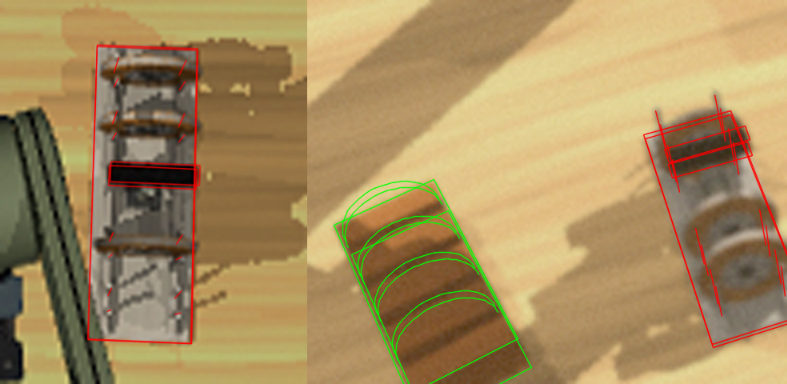

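Disc 1 is seated in rack slot 1, and the carrier is where I expect it. Next is carrier slot 2.

Request:
play_rows --pt "0 0 -0.3 0.2 -0.7 0 -0.36" --pt "0 0 -0.3 0.2 -0.9 0 -0.36" --pt "0 0 -0.3 0.2 -0.9 0 -0.36" --pt "0 0 -0.28 0.2 -0.9 0 -0.36" --pt "0 0 0 0.2 -0.9 -0.2 -0.36"

```text
clock: 44.33
tool_pos: [0.4853, -0.0249, 0.2504]
tcp_rot: [0.722, 0.692, 0.001, 0.001]
contact_force: [-0.3, -1.0, -0.0]
grip_width: 0.318
```

Request:
play_rows --pt "0 0 0 0 -0.45 -0.4 -0.36" --pt "0 0 0 0 -0.1 -0.2 -0.36" --pt "0 0 0 0 0 0 -0.36" --pt "0 0 0 0 0 0 -0.36" --pt "0 0 0 0 0 0 -0.36"

```text
clock: 44.75
tool_pos: [0.4845, -0.0403, 0.2318]
tcp_rot: [0.722, 0.692, 0.0, 0.0]
contact_force: [-0.7, 0.1, -0.3]
grip_width: 0.318
```

```bash
python3 go.py carrier 2 .146
```

```text
target [ 0.4847 -0.0419  0.146 ] now [ 0.4845 -0.0403  0.2318] t 44.75 grip 0.318 F [-0.7  0.1 -0.3]
shift units [ 0.01 -0.05 -2.86] turn units [-0.01  0.01 -0.02]
```

Request:
play_rows --pt "0 0 0 0 -0.05 -0.4 -0.4" --pt "0 0 0 0 0 -0.8 -0.4" --pt "0 0 0 0 0 -0.8 -0.4" --pt "0 0 0 0 0 -0.5 -0.4" --pt "0 0 0 0 0 -0.3 -0.4"

```text
clock: 45.17
tool_pos: [0.4837, -0.0419, 0.1462]
tcp_rot: [0.722, 0.692, -0.0, -0.001]
contact_force: [0.3, -0.6, -0.8]
grip_width: 0.297
```

Request:
play_rows --pt "0 0 0 0 0 -0.05 -0.4" --pt "0 0 0 0 0 0 -0.4" --pt "0 0 0 0 0 0 -0.4" --pt "0 0 0 0 0 0 -0.4"

```text
clock: 45.5
tool_pos: [0.485, -0.043, 0.147]
tcp_rot: [0.723, 0.691, 0.001, 0.001]
contact_force: [-0.7, -0.4, 0.0]
grip_width: 0.302
```

```bash
python3 go.py carrier 2 .146
```

```text
target [ 0.4847 -0.0419  0.146 ] now [ 0.485 -0.043  0.147] t 45.5 grip 0.302 F [-0.7 -0.4  0. ]
shift units [-0.01  0.04 -0.03] turn units [ 0.    0.04 -0.  ]
```

Request:
play_rows --pt "0 0 0 0 0.03 0 -0.4" --pt "0 0 0 0 0 0 -1" --pt "0 0 0 0 0 0 -1" --pt "0 0 0 0 0 0 -1" --pt "0 0 0 0 0 0 -1"

```text
clock: 45.92
tool_pos: [0.4843, -0.0422, 0.146]
tcp_rot: [0.723, 0.691, 0.0, 0.0]
contact_force: [0.6, -0.3, 0.6]
grip_width: 0.084
```

Request:
play_rows --pt "0 0 0 0 0 0.2 -1" --pt "0 0 0 0 0 0.6 -1" --pt "0 0 0 0 0 0.9 -1" --pt "0 0 0 0 0 0.9 -1" --pt "0 0 0 0 0.2 0.9 -1"

```text
clock: 46.33
tool_pos: [0.4839, -0.0367, 0.2521]
tcp_rot: [0.723, 0.691, -0.0, -0.0]
contact_force: [0.8, 0.8, -1.1]
grip_width: 0.085
```

Request:
play_rows --pt "0 0 0.4 0 0.6 0 -1" --pt "0 0 0.4 0 0.9 0 -1" --pt "0 0 0.4 0 0.9 0 -1" --pt "0 0 0.4 0 0.9 0 -1" --pt "0 0 0.3 0 0.9 0 -1"

```text
clock: 46.75
tool_pos: [0.4839, 0.0909, 0.2512]
tcp_rot: [0.675, 0.738, 0.0, 0.0]
contact_force: [0.5, 0.6, -0.2]
grip_width: 0.085
```

Request:
play_rows --pt "0 0 0.3 0.05 0.9 0 -1" --pt "0 0 0.3 0.05 0.9 0 -1" --pt "0 0 0.27 0.05 0.9 0 -1" --pt "0 0 0 0.05 0.9 0 -1" --pt "0 0 0 0.05 0.9 0 -1"

```text
clock: 47.17
tool_pos: [0.4914, 0.2261, 0.2511]
tcp_rot: [0.653, 0.758, -0.0, -0.0]
contact_force: [1.1, -0.2, -1.2]
grip_width: 0.088
```

Request:
play_rows --pt "0 0 0 0 0.8 0 -1" --pt "0 0 0 0 0.4 0 -1" --pt "0 0 0 0 0 0 -1" --pt "0 0 0 0 0 0 -1" --pt "0 0 0 0 0 0 -1"

```text
clock: 47.58
tool_pos: [0.4916, 0.2597, 0.2508]
tcp_rot: [0.653, 0.757, -0.001, 0.0]
contact_force: [-0.7, -0.0, -1.2]
grip_width: 0.087
```

```bash
python3 go.py rack 2 .147
```

```text
target [0.4927 0.2757 0.147 ] now [0.4916 0.2597 0.2508] t 47.58 grip 0.087 F [-0.7 -0.  -1.2]
shift units [ 0.04  0.53 -3.46] turn units [ 0.02 -0.01 -0.  ]
```

Request:
play_rows --pt "0 0 0 0.03 0.35 -0.2 -1" --pt "0 0 0 0 0.18 -0.5 -1" --pt "0 0 0 0 0 -0.4 -1" --pt "0 0 0 0 0 -0.2 -1" --pt "0 0 0 0 0 0 -1"

```text
clock: 48.0
tool_pos: [0.492, 0.2759, 0.2102]
tcp_rot: [0.653, 0.757, -0.002, -0.001]
contact_force: [1.0, 1.0, -1.7]
grip_width: 0.09
```

Request:
play_rows --pt "0 0 0 0 0 0 -1" --pt "0 0 0 0 0 0 -1" --pt "0 0 0 0 0 0 -1"

```text
clock: 48.25
tool_pos: [0.4931, 0.2767, 0.2127]
tcp_rot: [0.653, 0.757, 0.001, 0.0]
contact_force: [-0.2, -0.5, -0.5]
grip_width: 0.088
```

```bash
python3 go.py rack 2 .147; python3 chkr.py r5
```

```text
target [0.4927 0.2757 0.147 ] now [0.4931 0.2767 0.2127] t 48.25 grip 0.088 F [-0.2 -0.5 -0.5]
shift units [-0.01 -0.03 -2.19] turn units [-0.01  0.02 -0.  ]
```

View pics/r5.png

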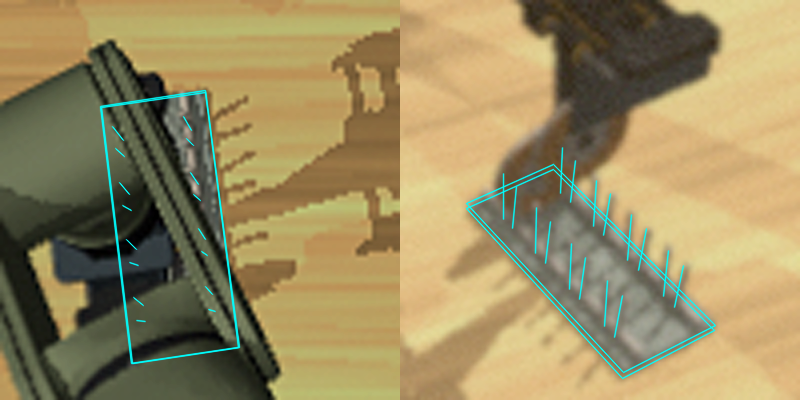

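Request:
play_rows --pt "0 0 0 -0.01 -0.04 -0.3 -1" --pt "0 0 0 0 0 -0.4 -1" --pt "0 0 0 0 0 -0.5 -1" --pt "0 0 0 0 0 -0.45 -1" --pt "0 0 0 0 0 -0.25 -1"

```text
clock: 48.77
tool_pos: [0.4915, 0.275, 0.153]
tcp_rot: [0.653, 0.757, -0.001, -0.0]
contact_force: [-0.1, -1.7, -1.2]
grip_width: 0.088
```

Request:
play_rows --pt "0 0 0 0 0 -0.1 -1" --pt "0 0 0 0 0 0 -1" --pt "0 0 0 0 0 0 -1"

```text
clock: 49.02
tool_pos: [0.4926, 0.2757, 0.1522]
tcp_rot: [0.653, 0.758, 0.0, 0.0]
contact_force: [-0.0, -0.3, -0.6]
grip_width: 0.086
```

```bash
python3 go.py rack 2 .147; python3 chkr.py r6
```

```text
target [0.4927 0.2757 0.147 ] now [0.4926 0.2757 0.1522] t 49.02 grip 0.086 F [-0.  -0.3 -0.6]
shift units [ 0.    0.   -0.17] turn units [-0.01  0.01 -0.01]
```

View pics/r6.png

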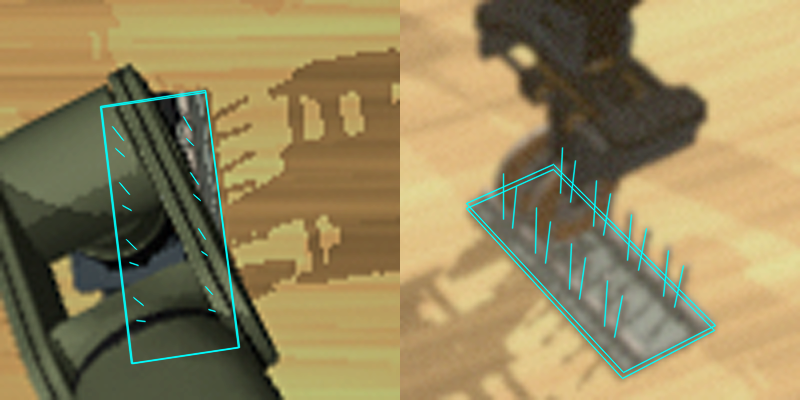

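Request:
play_rows --pt "0 0 0 0 0 -0.1 -1" --pt "0 0 0 0 0 -0.06 -1" --pt "0 0 0 0 0 0 -1" --pt "0 0 0 0 0 0 -1"

```text
clock: 49.45
tool_pos: [0.4923, 0.2755, 0.147]
tcp_rot: [0.653, 0.758, -0.0, 0.0]
contact_force: [-0.1, 0.7, -0.7]
grip_width: 0.086
```

Request:
play_rows --pt "0 0 0 0 0 0 -0.42" --pt "0 0 0 0 0 0 -0.42" --pt "0 0 0 0 0 0 -0.42" --pt "0 0 0 0 0 0 -0.42" --pt "0 0 0 0 0 0.3 -0.42"

```text
clock: 49.87
tool_pos: [0.4915, 0.275, 0.1549]
tcp_rot: [0.653, 0.758, -0.002, -0.001]
contact_force: [-0.1, -0.7, 0.6]
grip_width: 0.286
```

Request:
play_rows --pt "0 0 0 0 0 0.8 -0.42" --pt "0 0 0 0 0 1 -0.4" --pt "0 0 0 0 0 1 -0.4" --pt "0 0 0 0 -0.5 0.5 -0.4" --pt "0 0 0 0.1 -1 0 -0.4"

```text
clock: 50.28
tool_pos: [0.497, 0.233, 0.2602]
tcp_rot: [0.652, 0.759, 0.005, 0.002]
contact_force: [1.2, -0.2, -0.3]
grip_width: 0.3
```

Request:
play_rows --pt "0 0 -0.4 0.3 -1 0 -0.4" --pt "0 0 -0.4 0.3 -1 0 -0.4" --pt "0 0 -0.4 0.3 -1 0 -0.4" --pt "0 0 -0.4 0.3 -1 0 -0.4" --pt "0 0 0 0 0 0 -0.4"

```text
clock: 50.7
tool_pos: [0.5326, 0.1062, 0.256]
tcp_rot: [0.696, 0.718, -0.0, 0.002]
contact_force: [-0.3, -0.1, 0.5]
grip_width: 0.299
```

```bash
python3 chkr.py r7; python3 chk.py c17;  python3 go.py carrier 3 .25
```

```text
[[0.5347, -0.0452, -0.0276], [0.5349, -0.0452, -0.0158], [0.533, -0.0444, -0.042]]
target [ 0.5845 -0.0463  0.25  ] now [0.5312 0.1111 0.2555] t 50.9 grip 0.298 F [-0.2 -0.5  0.6]
shift units [ 1.78 -5.25 -0.18] turn units [-0.01  0.   -1.17]
```

View pics/r7.png

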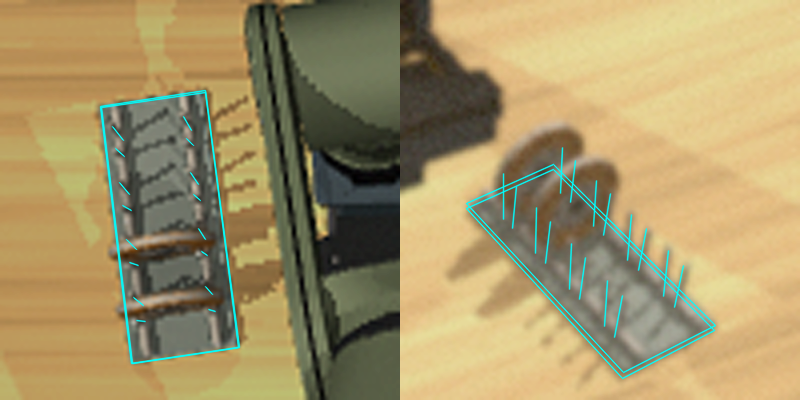

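View pics/c17.png

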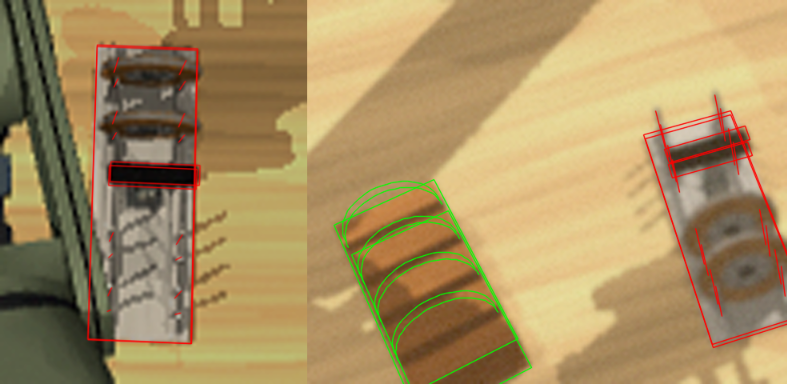

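Both plates are seated in the rack and the carrier is unchanged. On to carrier slot 3.

Request:
play_rows --pt "0 0 -0.3 0.3 -0.7 0 -0.4" --pt "0 0 -0.3 0.3 -0.9 0 -0.4" --pt "0 0 -0.3 0.3 -0.9 0 -0.4" --pt "0 0 -0.27 0.3 -0.9 0 -0.4" --pt "0 0 0 0.3 -0.9 -0.2 -0.4"

```text
clock: 51.32
tool_pos: [0.5772, -0.018, 0.2503]
tcp_rot: [0.722, 0.692, 0.001, 0.001]
contact_force: [0.7, 0.3, -0.8]
grip_width: 0.301
```

Request:
play_rows --pt "0 0 0 0.25 -0.6 -0.4 -0.4" --pt "0 0 0 0.05 -0.3 -0.2 -0.4" --pt "0 0 0 0 0 0 -0.4" --pt "0 0 0 0 0 0 -0.4" --pt "0 0 0 0 0 0 -0.4"

```text
clock: 51.73
tool_pos: [0.5852, -0.0439, 0.2315]
tcp_rot: [0.722, 0.691, 0.0, -0.0]
contact_force: [-0.2, -0.5, 0.8]
grip_width: 0.303
```

Request:
play_rows --pt "0 0 0 0 0 0 -0.4" --pt "0 0 0 0 0 0 -0.4"

```text
clock: 51.9
tool_pos: [0.5853, -0.0443, 0.2318]
tcp_rot: [0.722, 0.691, 0.0, 0.0]
contact_force: [-0.3, -0.8, 0.3]
grip_width: 0.3
```

```bash
python3 go.py carrier 3 .146
```

```text
target [ 0.5845 -0.0463  0.146 ] now [ 0.5853 -0.0443  0.2318] t 51.9 grip 0.3 F [-0.3 -0.8  0.3]
shift units [-0.02 -0.07 -2.86] turn units [-0.    0.02 -0.02]
```

Request:
play_rows --pt "0 0 0 -0.02 -0.05 -0.4 -0.4" --pt "0 0 0 0 0 -0.8 -0.4" --pt "0 0 0 0 0 -0.8 -0.4" --pt "0 0 0 0 0 -0.5 -0.4" --pt "0 0 0 0 0 -0.3 -0.4"

```text
clock: 52.32
tool_pos: [0.5838, -0.0463, 0.1455]
tcp_rot: [0.723, 0.691, -0.001, -0.001]
contact_force: [-0.3, -0.3, -0.9]
grip_width: 0.3
```

Request:
play_rows --pt "0 0 0 0 0 -0.05 -0.4" --pt "0 0 0 0 0 0 -0.4" --pt "0 0 0 0 0 0 -0.4" --pt "0 0 0 0 0 0 -0.4"

```text
clock: 52.65
tool_pos: [0.5855, -0.047, 0.1469]
tcp_rot: [0.723, 0.691, 0.001, 0.001]
contact_force: [-0.2, 0.1, 0.7]
grip_width: 0.3
```

```bash
python3 go.py carrier 3 .146; python3 go.py rack 3 .25
```

```text
target [ 0.5845 -0.0463  0.146 ] now [ 0.5855 -0.047   0.1469] t 52.65 grip 0.3 F [-0.2  0.1  0.7]
shift units [-0.03  0.02 -0.03] turn units [0.   0.04 0.  ]
target [0.5373 0.2823 0.25  ] now [ 0.5855 -0.047   0.1469] t 52.65 grip 0.3 F [-0.2  0.1  0.7]
shift units [-1.61 10.98  3.44] turn units [-0.    0.04  2.76]
```

Request:
play_rows --pt "0 0 0 -0.02 0.02 0 -0.4" --pt "0 0 0 0 0 0 -1" --pt "0 0 0 0 0 0 -1" --pt "0 0 0 0 0 0 -1" --pt "0 0 0 0 0 0 -1"

```text
clock: 53.07
tool_pos: [0.5841, -0.0464, 0.1457]
tcp_rot: [0.723, 0.691, 0.0, 0.0]
contact_force: [0.2, -0.2, -0.2]
grip_width: 0.084
```

Request:
play_rows --pt "0 0 0 0 0 0.2 -1" --pt "0 0 0 0 0 0.6 -1" --pt "0 0 0 0 0 0.9 -1" --pt "0 0 0 0 0 0.9 -1" --pt "0 0 0 0 0.2 0.9 -1"

```text
clock: 53.48
tool_pos: [0.5838, -0.0411, 0.2517]
tcp_rot: [0.723, 0.691, -0.0, -0.0]
contact_force: [0.2, 0.2, -2.5]
grip_width: 0.084
```

Request:
play_rows --pt "0 0 0.4 0 0.6 0 -1" --pt "0 0 0.4 -0.2 0.9 0 -1" --pt "0 0 0.4 -0.2 0.9 0 -1" --pt "0 0 0.4 -0.2 0.9 0 -1" --pt "0 0 0.3 -0.2 0.9 0 -1"

```text
clock: 53.9
tool_pos: [0.5596, 0.0866, 0.2508]
tcp_rot: [0.675, 0.738, 0.0, 0.0]
contact_force: [0.9, 0.2, -1.6]
grip_width: 0.09
```

Request:
play_rows --pt "0 0 0.3 -0.2 0.9 0 -1" --pt "0 0 0.3 -0.2 0.9 0 -1" --pt "0 0 0.27 -0.2 0.9 0 -1" --pt "0 0 0 -0.18 0.9 0 -1" --pt "0 0 0 0 0.9 0 -1"

```text
clock: 54.32
tool_pos: [0.5354, 0.2218, 0.2509]
tcp_rot: [0.653, 0.758, -0.0, -0.0]
contact_force: [0.5, -1.0, -1.9]
grip_width: 0.086
```

Request:
play_rows --pt "0 0 0 0 0.9 0 -1" --pt "0 0 0 0 0.8 0 -1" --pt "0 0 0 0 0.3 0 -1" --pt "0 0 0 0 0 0 -1" --pt "0 0 0 0 0 0 -1"

```text
clock: 54.73
tool_pos: [0.5365, 0.2802, 0.2504]
tcp_rot: [0.653, 0.758, -0.001, 0.0]
contact_force: [-0.4, 0.0, -0.5]
grip_width: 0.085
```

```bash
python3 go.py rack 3 .147
```

```text
target [0.5373 0.2823 0.147 ] now [0.5365 0.2802 0.2504] t 54.73 grip 0.085 F [-0.4  0.  -0.5]
shift units [ 0.02  0.07 -3.45] turn units [ 0.02 -0.01 -0.02]
```

Request:
play_rows --pt "0 0 0 0.02 0.07 -0.3 -1" --pt "0 0 0 0 0 -0.5 -1" --pt "0 0 0 0 0 -0.4 -1" --pt "0 0 0 0 0 -0.2 -1" --pt "0 0 0 0 0 0 -1"

```text
clock: 55.15
tool_pos: [0.5367, 0.2812, 0.2066]
tcp_rot: [0.653, 0.757, -0.002, -0.001]
contact_force: [0.1, -0.8, -1.3]
grip_width: 0.086
```

Request:
play_rows --pt "0 0 0 0 0 0 -1" --pt "0 0 0 0 0 0 -1" --pt "0 0 0 0 0 0 -1" --pt "0 0 0 0 0 0 -1"

```text
clock: 55.48
tool_pos: [0.5377, 0.2827, 0.2093]
tcp_rot: [0.653, 0.757, 0.001, 0.0]
contact_force: [-0.2, -0.0, -0.3]
grip_width: 0.086
```

```bash
python3 go.py rack 3 .147; python3 chkr.py r8
```

```text
target [0.5373 0.2823 0.147 ] now [0.5377 0.2827 0.2093] t 55.48 grip 0.086 F [-0.2 -0.  -0.3]
shift units [-0.01 -0.01 -2.08] turn units [-0.01  0.02 -0.  ]
```

View pics/r8.png

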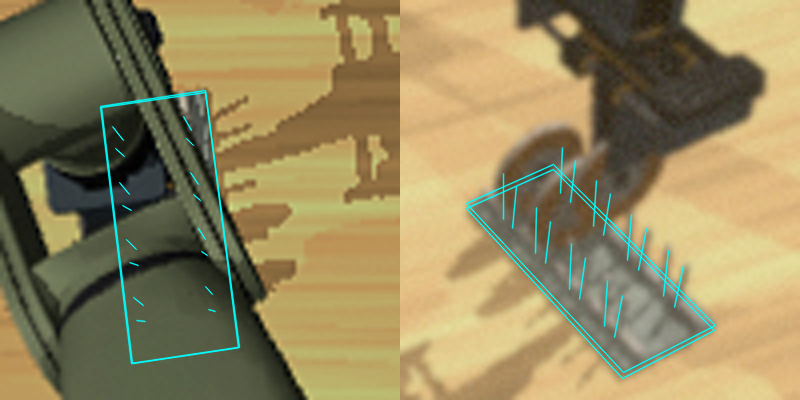

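Request:
play_rows --pt "0 0 0 -0.01 -0.01 -0.3 -1" --pt "0 0 0 0 0 -0.4 -1" --pt "0 0 0 0 0 -0.5 -1" --pt "0 0 0 0 0 -0.4 -1" --pt "0 0 0 0 0 -0.2 -1"

```text
clock: 56.0
tool_pos: [0.5361, 0.282, 0.1524]
tcp_rot: [0.653, 0.758, -0.002, -0.001]
contact_force: [-0.2, -1.2, -0.2]
grip_width: 0.089
```

Request:
play_rows --pt "0 0 0 0 0 -0.1 -1" --pt "0 0 0 0 0 0 -1" --pt "0 0 0 0 0 0 -1"

```text
clock: 56.25
tool_pos: [0.5373, 0.2826, 0.1519]
tcp_rot: [0.653, 0.758, 0.0, 0.0]
contact_force: [0.2, 0.2, -1.0]
grip_width: 0.089
```

```bash
python3 go.py rack 3 .147; python3 chkr.py r9
```

```text
target [0.5373 0.2823 0.147 ] now [0.5373 0.2826 0.1519] t 56.25 grip 0.089 F [ 0.2  0.2 -1. ]
shift units [-0.   -0.01 -0.16] turn units [-0.    0.01 -0.01]
```

View pics/r9.png

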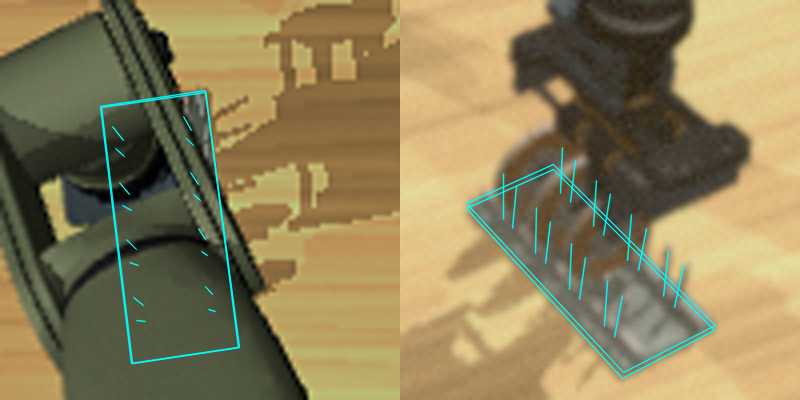

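Request:
play_rows --pt "0 0 0 0 0 -0.1 -1" --pt "0 0 0 0 0 -0.06 -1" --pt "0 0 0 0 0 0 -1" --pt "0 0 0 0 0 0 -1"

```text
clock: 56.68
tool_pos: [0.537, 0.2824, 0.1467]
tcp_rot: [0.653, 0.758, -0.0, -0.0]
contact_force: [-0.1, -0.1, -1.0]
grip_width: 0.082
```

Request:
play_rows --pt "0 0 0 0 0 0 -0.42" --pt "0 0 0 0 0 0 -0.42" --pt "0 0 0 0 0 0 -0.42" --pt "0 0 0 0 0 0 -0.42" --pt "0 0 0 0 0 0.3 -0.42"

```text
clock: 57.1
tool_pos: [0.5362, 0.282, 0.1545]
tcp_rot: [0.653, 0.757, -0.002, -0.001]
contact_force: [0.4, -1.0, -0.8]
grip_width: 0.287
```

Request:
play_rows --pt "0 0 0 0 0 0.8 -0.42" --pt "0 0 0 0 0 1 -0.4" --pt "0 0 0 0 0 1 -0.4" --pt "0 0 0 0 -0.5 0.5 -0.4" --pt "0 0 0 0.1 -1 0 -0.4"

```text
clock: 57.52
tool_pos: [0.5416, 0.24, 0.2601]
tcp_rot: [0.652, 0.759, 0.005, 0.002]
contact_force: [0.6, -0.2, 0.1]
grip_width: 0.3
```

Request:
play_rows --pt "0 0 -0.4 0.3 -1 0 -0.4" --pt "0 0 -0.4 0.3 -1 0 -0.4" --pt "0 0 -0.4 0.3 -1 0 -0.4" --pt "0 0 -0.4 0.3 -1 0 -0.4" --pt "0 0 0 0 0 0 -0.4"

```text
clock: 57.93
tool_pos: [0.5774, 0.1128, 0.2557]
tcp_rot: [0.696, 0.718, -0.0, 0.002]
contact_force: [-0.5, -0.3, 0.1]
grip_width: 0.3
```

```bash
python3 chkr.py r10; python3 chk.py c18;  python3 go.py carrier 4 .25
```

```text
[[0.5344, -0.0449, -0.0299], [0.5347, -0.0453, 0.0029], [0.533, -0.0442, -0.0431]]
target [ 0.6295 -0.0484  0.25  ] now [0.5759 0.118  0.2552] t 58.13 grip 0.302 F [0.3 0.3 0. ]
shift units [ 1.79 -5.55 -0.17] turn units [-0.01  0.01 -1.17]
```

View pics/r10.png

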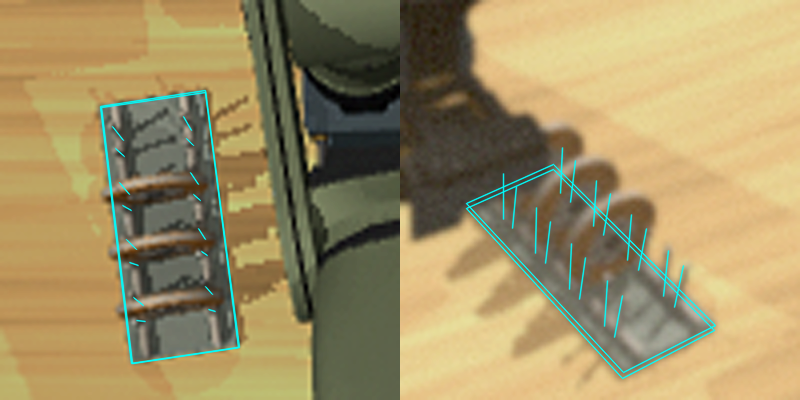

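View pics/c18.png

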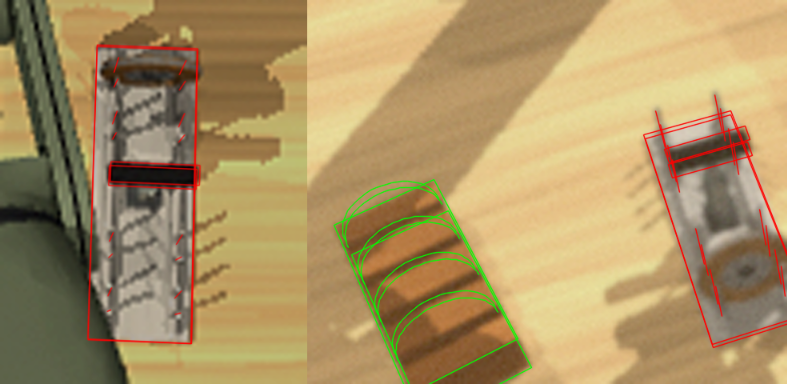

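Three plates are in the rack. Now the last one, in carrier slot 4.

Request:
play_rows --pt "0 0 -0.3 0.3 -0.7 0 -0.4" --pt "0 0 -0.3 0.3 -0.9 0 -0.4" --pt "0 0 -0.3 0.3 -0.9 0 -0.4" --pt "0 0 -0.27 0.3 -0.9 0 -0.4" --pt "0 0 0 0.3 -0.9 -0.2 -0.4"

```text
clock: 58.55
tool_pos: [0.6219, -0.011, 0.2502]
tcp_rot: [0.722, 0.692, 0.001, 0.001]
contact_force: [0.5, 0.4, -0.9]
grip_width: 0.298
```

Request:
play_rows --pt "0 0 0 0.2 -0.8 -0.4 -0.4" --pt "0 0 0 0.05 -0.4 -0.2 -0.4" --pt "0 0 0 0 0 0 -0.4" --pt "0 0 0 0 0 0 -0.4" --pt "0 0 0 0 0 0 -0.4"

```text
clock: 58.97
tool_pos: [0.6284, -0.0458, 0.2313]
tcp_rot: [0.722, 0.691, 0.0, -0.0]
contact_force: [0.4, -0.3, -0.0]
grip_width: 0.302
```

Request:
play_rows --pt "0 0 0 0 0 0 -0.4" --pt "0 0 0 0 0 0 -0.4"

```text
clock: 59.13
tool_pos: [0.6285, -0.0462, 0.2315]
tcp_rot: [0.722, 0.692, 0.0, 0.0]
contact_force: [-0.5, -0.4, 0.6]
grip_width: 0.301
```

```bash
python3 go.py carrier 4 .146
```

```text
target [ 0.6295 -0.0484  0.146 ] now [ 0.6285 -0.0462  0.2315] t 59.13 grip 0.301 F [-0.5 -0.4  0.6]
shift units [ 0.03 -0.07 -2.85] turn units [-0.    0.02 -0.02]
```

Request:
play_rows --pt "0 0 0 0.03 -0.06 -0.4 -0.4" --pt "0 0 0 0 0 -0.8 -0.4" --pt "0 0 0 0 0 -0.8 -0.4" --pt "0 0 0 0 0 -0.5 -0.4" --pt "0 0 0 0 0 -0.3 -0.4"

```text
clock: 59.55
tool_pos: [0.6282, -0.049, 0.1439]
tcp_rot: [0.723, 0.691, -0.001, -0.002]
contact_force: [0.6, -0.0, -0.6]
grip_width: 0.304
```

Request:
play_rows --pt "0 0 0 0 0 -0.05 -0.4" --pt "0 0 0 0 0 0 -0.4" --pt "0 0 0 0 0 0 -0.4" --pt "0 0 0 0 0 0 -0.4"

```text
clock: 59.88
tool_pos: [0.6302, -0.0494, 0.1465]
tcp_rot: [0.723, 0.691, 0.001, 0.001]
contact_force: [0.2, 0.5, -0.0]
grip_width: 0.299
```

```bash
python3 go.py carrier 4 .146; python3 go.py rack 4 .25
```

```text
target [ 0.6295 -0.0484  0.146 ] now [ 0.6302 -0.0494  0.1465] t 59.88 grip 0.299 F [ 0.2  0.5 -0. ]
shift units [-0.02  0.03 -0.02] turn units [0.   0.04 0.  ]
target [0.5818 0.2889 0.25  ] now [ 0.6302 -0.0494  0.1465] t 59.88 grip 0.299 F [ 0.2  0.5 -0. ]
shift units [-1.62 11.28  3.45] turn units [-0.    0.04  2.76]
```

Request:
play_rows --pt "0 0 0 -0.02 0.03 0 -0.4" --pt "0 0 0 0 0 0 -1" --pt "0 0 0 0 0 0 -1" --pt "0 0 0 0 0 0 -1" --pt "0 0 0 0 0 0 -1"

```text
clock: 60.3
tool_pos: [0.6288, -0.0485, 0.1455]
tcp_rot: [0.723, 0.691, 0.0, 0.0]
contact_force: [0.7, -0.8, 1.1]
grip_width: 0.087
```

Request:
play_rows --pt "0 0 0 0 0 0.2 -1" --pt "0 0 0 0 0 0.6 -1" --pt "0 0 0 0 0 0.9 -1" --pt "0 0 0 0 0 0.9 -1" --pt "0 0 0 0 0.2 0.9 -1"

```text
clock: 60.72
tool_pos: [0.6285, -0.0432, 0.2513]
tcp_rot: [0.723, 0.691, -0.0, -0.0]
contact_force: [0.9, 0.7, -1.0]
grip_width: 0.085
```

Request:
play_rows --pt "0 0 0.4 0 0.7 0 -1" --pt "0 0 0.4 -0.2 0.9 0 -1" --pt "0 0 0.4 -0.2 0.9 0 -1" --pt "0 0 0.4 -0.2 0.9 0 -1" --pt "0 0 0.3 -0.2 0.9 0 -1"

```text
clock: 61.13
tool_pos: [0.6043, 0.0875, 0.2505]
tcp_rot: [0.675, 0.738, -0.0, -0.0]
contact_force: [-0.9, -0.2, -1.5]
grip_width: 0.086
```

Request:
play_rows --pt "0 0 0.3 -0.2 0.9 0 -1" --pt "0 0 0.3 -0.2 0.9 0 -1" --pt "0 0 0.27 -0.2 0.9 0 -1" --pt "0 0 0 -0.18 0.9 0 -1" --pt "0 0 0 0 0.9 0 -1"

```text
clock: 61.55
tool_pos: [0.5802, 0.2227, 0.2505]
tcp_rot: [0.653, 0.758, -0.0, -0.0]
contact_force: [0.3, -1.0, -1.3]
grip_width: 0.086
```

Request:
play_rows --pt "0 0 0 0 0.9 0 -1" --pt "0 0 0 0 0.9 0 -1" --pt "0 0 0 0 0.4 0 -1" --pt "0 0 0 0 0 0 -1" --pt "0 0 0 0 0 0 -1"

```text
clock: 61.97
tool_pos: [0.5812, 0.2871, 0.25]
tcp_rot: [0.652, 0.758, -0.001, 0.0]
contact_force: [0.4, -0.4, -1.3]
grip_width: 0.082
```

```bash
python3 go.py rack 4 .147
```

```text
target [0.5818 0.2889 0.147 ] now [0.5812 0.2871 0.25  ] t 61.97 grip 0.082 F [ 0.4 -0.4 -1.3]
shift units [ 0.02  0.06 -3.43] turn units [ 0.02 -0.01 -0.02]
```

Request:
play_rows --pt "0 0 0 0.02 0.06 -0.3 -1" --pt "0 0 0 0 0 -0.5 -1" --pt "0 0 0 0 0 -0.4 -1" --pt "0 0 0 0 0 -0.2 -1" --pt "0 0 0 0 0 0 -1"

```text
clock: 62.38
tool_pos: [0.5814, 0.2875, 0.2062]
tcp_rot: [0.653, 0.757, -0.002, -0.001]
contact_force: [0.1, -0.8, -1.4]
grip_width: 0.085
```

Request:
play_rows --pt "0 0 0 0 0 0 -1" --pt "0 0 0 0 0 0 -1" --pt "0 0 0 0 0 0 -1" --pt "0 0 0 0 0 0 -1"

```text
clock: 62.72
tool_pos: [0.5824, 0.2893, 0.2091]
tcp_rot: [0.653, 0.757, 0.001, 0.0]
contact_force: [0.2, 0.3, -1.0]
grip_width: 0.087
```

```bash
python3 go.py rack 4 .147; python3 chkr.py r11
```

```text
target [0.5818 0.2889 0.147 ] now [0.5824 0.2893 0.2091] t 62.72 grip 0.087 F [ 0.2  0.3 -1. ]
shift units [-0.02 -0.01 -2.07] turn units [-0.01  0.02 -0.  ]
```

View pics/r11.png

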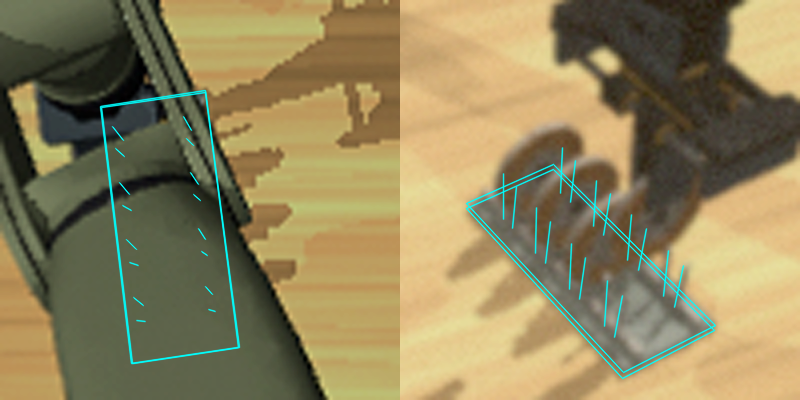

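Request:
play_rows --pt "0 0 0 -0.02 -0.01 -0.3 -1" --pt "0 0 0 0 0 -0.4 -1" --pt "0 0 0 0 0 -0.5 -1" --pt "0 0 0 0 0 -0.4 -1" --pt "0 0 0 0 0 -0.2 -1"

```text
clock: 63.23
tool_pos: [0.5805, 0.2886, 0.1519]
tcp_rot: [0.653, 0.758, -0.002, -0.001]
contact_force: [0.3, 0.1, -1.5]
grip_width: 0.083
```

Request:
play_rows --pt "0 0 0 0 0 -0.1 -1" --pt "0 0 0 0 0 0 -1" --pt "0 0 0 0 0 0 -1"

```text
clock: 63.48
tool_pos: [0.5817, 0.2892, 0.1516]
tcp_rot: [0.653, 0.758, 0.0, 0.0]
contact_force: [-0.2, 0.5, -1.0]
grip_width: 0.088
```

```bash
python3 go.py rack 4 .147; python3 chkr.py r12
```

```text
target [0.5818 0.2889 0.147 ] now [0.5817 0.2892 0.1516] t 63.48 grip 0.088 F [-0.2  0.5 -1. ]
shift units [ 0.   -0.01 -0.15] turn units [-0.    0.01 -0.01]
```

View pics/r12.png

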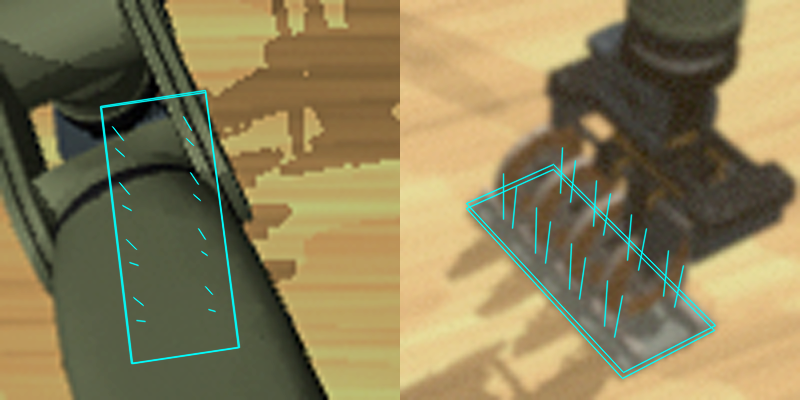

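Request:
play_rows --pt "0 0 0 0 0 -0.1 -1" --pt "0 0 0 0 0 -0.06 -1" --pt "0 0 0 0 0 0 -1" --pt "0 0 0 0 0 0 -1"

```text
clock: 63.92
tool_pos: [0.5814, 0.289, 0.1464]
tcp_rot: [0.653, 0.758, -0.0, -0.0]
contact_force: [-0.8, -0.4, -1.4]
grip_width: 0.085
```

Request:
play_rows --pt "0 0 0 0 0 0 -0.42" --pt "0 0 0 0 0 0 -0.42" --pt "0 0 0 0 0 0 -0.42" --pt "0 0 0 0 0 0 -0.42" --pt "0 0 0 0 0 0.3 -0.42"

```text
clock: 64.33
tool_pos: [0.5806, 0.2886, 0.1541]
tcp_rot: [0.653, 0.757, -0.002, -0.001]
contact_force: [-0.5, -0.3, 0.6]
grip_width: 0.29
```

Request:
play_rows --pt "0 0 0 0 0 0.8 -0.42" --pt "0 0 0 0 0 1 -0.4" --pt "0 0 0 0 0 1 -0.4" --pt "0 0 0 -0.2 -0.5 0.5 -0.4" --pt "0 0 0 -0.3 -1 0 -0.4"

```text
clock: 64.75
tool_pos: [0.5686, 0.2467, 0.2598]
tcp_rot: [0.652, 0.758, 0.005, 0.002]
contact_force: [0.6, 0.0, 0.1]
grip_width: 0.299
```

Request:
play_rows --pt "0 0 0 -0.3 -1 0 -0.4" --pt "0 0 0 -0.3 -1 0 -0.4" --pt "0 0 0 -0.3 -1 0 -0.4" --pt "0 0 0 -0.3 -0.8 0 -0.4" --pt "0 0 0 0 0 0 -0.4"

```text
clock: 65.17
tool_pos: [0.5287, 0.1264, 0.2555]
tcp_rot: [0.654, 0.756, -0.001, 0.0]
contact_force: [0.4, 0.1, -0.3]
grip_width: 0.303
```

```bash
python3 chkr.py r13; python3 -c "
from h import *
d=snap('scene','fin')
d=snap('top','fint')"
```

```text
(no output)
```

View pics/r13.png

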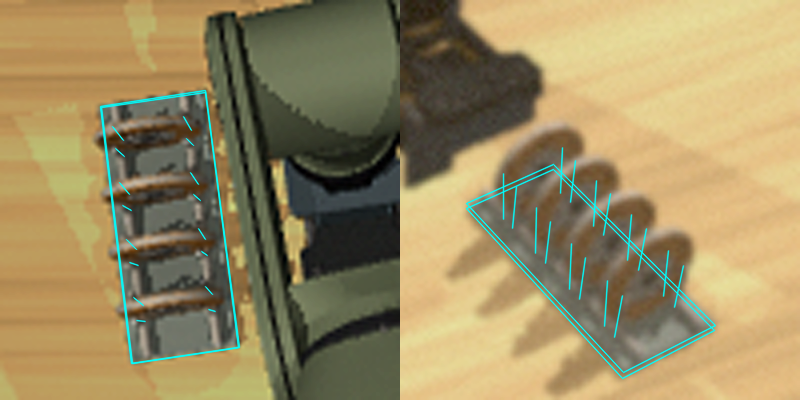

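View pics/fin.png

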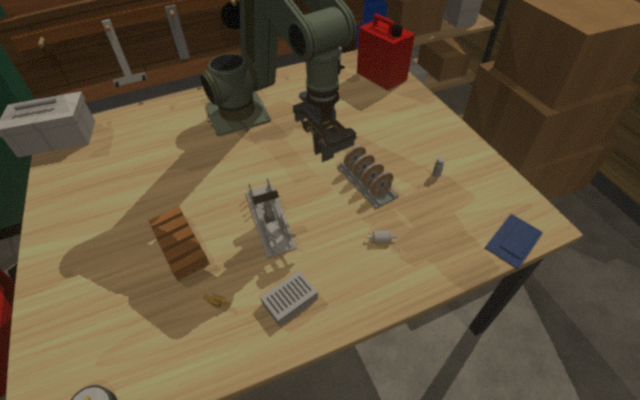

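View pics/fint.png

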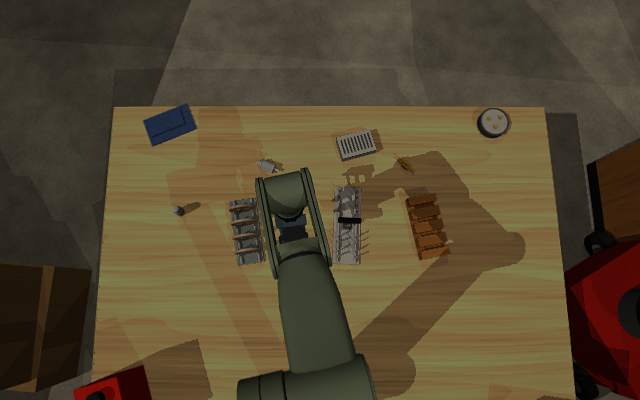

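All four plates stand in the rack, from (245,205) to (245,255) in the top view. The block and carrier are empty, the bystanders haven't moved, and the arm is clear. Handing in.

```bash
python3 -c "
from plant import r
print(r.job_done()); print(r.get_state()['clock'])"
```

```text
the job is handed in; nothing more can be done
None
the job is handed in; nothing more can be done
```

The weighing is done and handed in at about 65 s on the robot's clock. All four plates are now upright in the steel rack, one to a slot.

- **Weighing:** I loaded all four plates from the block into the carrier and raised the scale handle about 100 mm. I held it still for about 4 s; the wrist force stayed near −8 N and the picture showed the carrier hanging level and clear of the bench. I then set it down until the scale was slack, with almost no force left on the handle, and let go.
- **Final checks:** The last pictures showed the block and carrier empty, with the carrier still upright. The guard, valve, filter and socket looked unmoved, and the gripper was clear of everything.
- **Forces:** Apart from the load itself, contact forces in the readings stayed around 4 N.
- **Disagreements:** The automatic carrier fits disagreed by a few millimetres, and by up to about 6 cm when the arm hid part of the carrier. I used the overlay pictures to settle those, and they showed it in place. After being set down, the carrier looked turned by under 1 degree, and I allowed for that in the later grasps. I saw no sign that the carrier had been knocked aside.

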